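# Close the four-clip storage box

### The job

Take the lid from its sloping stand and seat it level and fully home on the white storage box, with its four side clips still standing open. Then flip each of the four clips down until it lies flat along the box wall, hooked under its ledge. Leave the tin, matchbox, pepper mill and mug where they stand.

Things in the scene. Friction and masses are not known exactly. Their poses are not given: they have to be found in the camera images.
- box: White open storage box, fixed, 104 (x) x 144 (y) x 75 mm high outside, walls 4 mm, a small carton inside. Origin: centre of its underside; z up, y along its long side. The rim is 75 mm above the origin. In the middle of every outer wall a ledge 60 mm long sticks out 5 mm, 11 to 14 mm below the rim; the clips hook under it.
- lid: Grey loose lid, 0.2 to 0.4 kg: flange 116 (x) x 156 (y) x 6 mm, handle on top, a hinged clip at the middle of each side, tapered skirt below (13 mm deep, 2 mm play in the box). Origin: centre of the flange's underside, 75 mm above the box's origin when seated; z out of its top, y its long side. Fits either way round. Starts face up on the stand; lift it off along its own z, 20 mm or more.
- lid_grip (a point): Centre of the lid's handle bar, 30 mm above the lid's origin along its z; the bar is 80 mm long along the lid's y, 16 mm wide along its x, 16 mm thick (22 to 38 mm above the origin); two posts at its ends hold it 16 mm clear of the lid's top. Axes as the lid.
- stand: Light wooden stand, fixed, base 90 x 130 mm. Its board (74 x 112 mm, inside the lid's skirt) slopes 28 degrees from level, lower at the stand's +y, and carries the lid at the start, so the lid's z leans 28 degrees from vertical towards the stand's +y. Origin: on the worktop under the board's middle, which is 85 mm up.
- tin_1: Low round tin, 86 mm across, 40 mm high, a bystander; origin under its centre.
- matchbox: Matchbox lying on the worktop between box and stand, 37 x 54 x 15 mm, a bystander; origin under its centre.
- mill_1: Brown wooden pepper mill, 58 mm across, 150 mm high, a bystander; origin under its centre.
- mug_1: Blue mug, 59 x 84 x 53 mm, a bystander; origin under its centre.
- clip_front (a joint): Clip on the lid's -x (long) side: flap 46 mm wide, 3.5 mm thick, 34 mm from hinge to end; hinge along that edge at x, y = (-61, 0) mm, 3 mm above the lid's origin. 0 = closed (end stop): hanging square to the lid, along the box wall, hook under the ledge; 1.57 = straight out in the lid's plane; 2.3 = up and out (end stop). Friction (0.04 N m, about 1.5 N at its end) holds it where it is left.
- clip_front_end (a point): Free end of that clip, middle of its width, 33 mm from the hinge, on the lid's -x (long) side.
- clip_back (a joint): Clip on the lid's +x (long) side: flap 46 mm wide, 3.5 mm thick, 34 mm from hinge to end; hinge along that edge at x, y = (61, 0) mm, 3 mm above the lid's origin. 0 = closed (end stop): hanging square to the lid, along the box wall, hook under the ledge; 1.57 = straight out in the lid's plane; 2.3 = up and out (end stop). Friction (0.04 N m, about 1.5 N at its end) holds it where it is left.
- clip_back_end (a point): Free end of that clip, middle of its width, 33 mm from the hinge, on the lid's +x (long) side.
- clip_left (a joint): Clip on the lid's +y (short) side: flap 46 mm wide, 3.5 mm thick, 34 mm from hinge to end; hinge along that edge at x, y = (0, 81) mm, 3 mm above the lid's origin. 0 = closed (end stop): hanging square to the lid, along the box wall, hook under the ledge; 1.57 = straight out in the lid's plane; 2.3 = up and out (end stop). Friction (0.04 N m, about 1.5 N at its end) holds it where it is left.
- clip_left_end (a point): Free end of that clip, middle of its width, 33 mm from the hinge, on the lid's +y (short) side.
- clip_right (a joint): Clip on the lid's -y (short) side: flap 46 mm wide, 3.5 mm thick, 34 mm from hinge to end; hinge along that edge at x, y = (0, -81) mm, 3 mm above the lid's origin. 0 = closed (end stop): hanging square to the lid, along the box wall, hook under the ledge; 1.57 = straight out in the lid's plane; 2.3 = up and out (end stop). Friction (0.04 N m, about 1.5 N at its end) holds it where it is left.
- clip_right_end (a point): Free end of that clip, middle of its width, 33 mm from the hinge, on the lid's -y (short) side.

How it is judged:
On the way:
1. the lid is seated level on the box, all four clips still open (horizontal distance between lid and box below 0.005 m and z of lid in the frame of box between 0.0725 and 0.0775 m and angle between lid's own z axis and vertical below 0.04 rad and angle between the x axis of lid and the x axis of box, either way round below 0.06 rad and value of joint each of clip_front, clip_back, clip_left, clip_right above 0.7 rad), for 0.2 s.
At the end, for the whole second after the job is handed in: The lid lies on the box: within 5 mm of centred, its underside within 2.5 mm of the rim's height, level within 2 degrees and square within 3.5 degrees (either way round), at rest, and all four clips are closed to within 0.17 rad (10 degrees) of hanging square to the lid (horizontal distance between lid and box below 0.005 m and z of lid in the frame of box between 0.0725 and 0.0775 m and angle between lid's own z axis and vertical below 0.04 rad and angle between the x axis of lid and the x axis of box, either way round below 0.06 rad and value of joint each of clip_front, clip_back, clip_left, clip_right below 0.17 rad and linear speed of lid below 0.02 m/s); the robot touches nothing.
It fails at once if the tin is knocked over or shifted by more than 30 mm (distance of tin_1 from where it was at the start of the episode above 0.03 m or angle between tin_1's own z axis and vertical above 0.5 rad).
It fails at once if the matchbox is knocked over or shifted by more than 30 mm (distance of matchbox from where it was at the start of the episode above 0.03 m or angle between matchbox's own z axis and vertical above 0.5 rad).
It fails at once if the pepper mill is knocked over or shifted by more than 30 mm (distance of mill_1 from where it was at the start of the episode above 0.03 m or angle between mill_1's own z axis and vertical above 0.5 rad).
It fails at once if the mug is knocked over or shifted by more than 30 mm (distance of mug_1 from where it was at the start of the episode above 0.03 m or angle between mug_1's own z axis and vertical above 0.5 rad).
It also fails if it takes over 58 s, if anything falls off the work surface, if the arm or the gripper's body presses on something with over 40 N, if the wrist force passes 120 N, or if a joint passes its speed limit or range.

### The arm

A 7-joint arm with a two-finger parallel gripper is mounted at the origin on a cart in front of the work surface, level with it; the furniture and walls round the work are solid. World frame = base frame: x ahead of the robot, y to its left, z up, the work surface at z = 0. Lengths are in m, angles in rad, forces in N, time in s.
With the tool pointing down it reaches from about 0.4 to 0.85 m from the base axis. Payload 4.5 kg.
Tool frame: the origin (TCP) lies midway between the tips of the shut fingers; the grasp point (between the pads) lies r.grip_point_offset behind it (r.grip_point_offset is the distance from the TCP to the grasp point, in m); z points along the fingers, y is the line along which they close (so a half turn about z gives the same grasp; the last joint's range is limited). The gripper opens to 88 mm and grips with 3 to 60 N. Pads are 18 mm wide; open, the fingers measure 123 mm over their backs; the gripper's body (75 mm by 187 mm) begins 45 mm behind the grasp point.
Start: joints at [-1.282, 0.689, -0.195, 1.565, 0.157, 0.902, -0.215], TCP at [0.158, 0.605, 0.239] pointing down, gripper open.
Joint ranges: [-3.01, 3.01], [-0.46, 2.08], [-1.47, 1.51], [0.13, 2.56], [-1, 4.14], [0.04, 2.09], [-2.66, 2.66]. Speed limits (rad/s): [2.57, 2.57, 3.14, 3.14, 3.14, 3.14, 3.14].

### API

Orientations are given as a unit quaternion [x, y, z, w].
In Python, from plant import r gives the robot as it stands.
- The arm moves only by the shell command python3 -m jog 'ROWS' [FORCE]. ROWS is JSON, a list of rows, each an object of numbers: "wx", "wy", "wz": the turn, a rotation vector about the world's x, y, z as a fraction of full scale; "dx", "dy", "dz": the shift along the world's x, y, z as a fraction of full scale; "hand": the closure, from 0 (fully open) to 1 (shut). In form: [{"wx": .., "wy": .., "wz": .., "dx": .., "dy": .., "dz": .., "hand": ..}, ...]. A call has 1 to 5 rows; each row shifts and turns the commanded pose from where the row before left it; what a row does not reach is not made up. Full scale, the value 1, is 0.25 m for a shift and 2 rad for a turn. A row lasts 1/12 s, in which the tool goes at most 41.7 mm and 7.16 degrees, less where a joint would pass 70% of its speed; a pose out of reach is approached as far as the arm can. A call with a number of a shift or a turn outside -1 to 1 is refused whole. A call with a gripper value outside its range is refused whole. The fingers move at their own pace and stop on an object; FORCE is the grip in N (left out, the last holds). Time passes only in rows, so rows that do not move let the fingers close. It gives the time, the measured TCP pose, the force, the opening and the grip force at its end, in the units of the state.
- r.get_state(): the state, without advancing time (a new reading comes with each control period).
- r.snapshot(name): name is "side" or "top"; returns the picture (420x560x3 uint8, red, green, blue); there is no depth.
- r.camera_info(name): a dict with "mtx" (3x3 intrinsics, pixels), "R" (3x3) and "t" (3): a world point X has camera coordinates R X + t. Camera axes: x right, y down, z forward; pixel columns grow to the right and rows downward; lengths in m; the calibration is good to about 2 mm. A picture is of the moment at which its call begins. camera_info takes no time and is no camera call.
- r.finish_job(): hands the job in; it is judged then, once.
Trained networks look in the newest picture that a camera, given by its name, has taken for a name from the list of things; names that differ only in an ending like _2 or _b are one class to them, and where a whole thing is asked for, a point or a joint stands for the part that bears it (a point fixed in the world has none). Each returns a list of dicts, best first, with "p" (0 to 1); they miss things now and then, are a little off and sometimes report something else, mostly with a low value. They report only what shows in the picture. A call takes as long as a camera call.
- r.search_frame(camera, query): "bbox" ([left, top, right, bottom] in pixels, round what is visible of it).
- r.masks_of(camera, query): "region" (420x560 bool, what is visible of it) and "bbox" ([left, top, right, bottom] in pixels, round what is visible of it).
The state is a dict: "clock": time; "q": joint angles; "qd": joint speeds; "joint_torque": joint torques, N m; "tool_pos": TCP position; "eef_rot": TCP orientation; "contact_force": force on the tool from outside, world axes, zero at the start; "moment": the same for the moment, N m; "opening": opening from 0.0 (shut) to 1.0 (fully open); "finger_force": force on a finger pad.
Only numpy, scipy, OpenCV 4.12 (cv2) and the standard library are available. Lean on these libraries where they do the work, as an engineer would, in place of code of your own. Each camera call takes 0.05 s, during which the arm holds its last target. There are 200 camera calls.

## Working session

There is one attempt and no reset: what is moved stays moved. The work goes in short steps, Python scripts to look and compute and a shell command to move; the robot and the scene stay as the last step left them, time stands still between calls to the robot, and variables do not carry over. Pictures are saved under pics/ and viewed, at most 10 in all, crops included, and the job is handed in when it is done.

```bash
mkdir -p pics; ls; python3 - <<'E'
from plant import r
import cv2,numpy as np
for n in("side","top"):
    im=r.snapshot(n); cv2.imwrite(f"pics/{n}0.png",im[:,:,::-1])
    c=r.camera_info(n); print(n,np.round(c["mtx"],1).tolist(),np.round(c["R"],3).tolist(),np.round(c["t"],3).tolist())
s=r.get_state(); print(s, r.grip_point_offset)
E
```

```text
pics
side [[412.0, 0.0, 283.2], [0.0, 412.0, 208.6], [0.0, 0.0, 1.0]] [[-0.826, -0.563, -0.007], [-0.364, 0.544, -0.756], [0.43, -0.622, -0.655]] [0.586, 0.222, 0.754]
top [[379.7, 0.0, 280.8], [0.0, 379.7, 207.7], [0.0, 0.0, 1.0]] [[-0.029, -1.0, 0.011], [-0.996, 0.028, -0.083], [0.082, -0.013, -0.997]] [0.163, 0.606, 0.97]
{'clock': 0.1, 'q': array([-1.28216209,  0.68988744, -0.19453331,  1.5662122 ,  0.15730353,
        0.90250605, -0.21512787]), 'qd': array([ 3.92740718e-04, -3.71768198e-03, -2.53574329e-04, -2.27190750e-03,
        2.40749063e-03, -1.11238069e-04, -3.89340292e-05]), 'joint_torque': array([-4.26740589e-03, -5.28496206e+01, -1.27194386e+00, -1.53835595e+01,
       -5.26048662e-02,  1.88395825e-03,  5.07123320e-05]), 'tool_pos': array([0.15744904, 0.60426885, 0.2380059 ]), 'eef_rot': array([ 1.27044106e-01,  9.91896738e-01, -8.09269982e-04, -4.62401103e-05]), 'contact_force': array([ 0.11452186,  0.74661988, -0.59240564]), 'moment': array([-0.01979515, -0.01479896, -0.01134687]), 'finger_force': 0.0, 'opening': 1.000112155557863} 0.0187
```

View pics/side0.png

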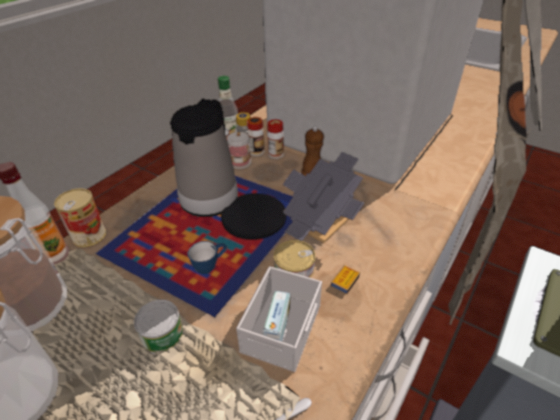

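View pics/top0.png

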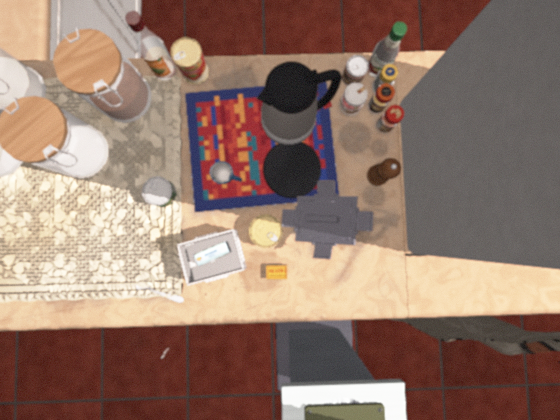

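The top view shows the box at about (210,257) and the lid at (325,218) with its handle along the image rows. The tin is at (265,232), the matchbox at (277,271) and the mill at (385,170). In the side view the box is at (282,317) and the lid at (322,190), sloping down towards the box. Next I'll fit poses to the masks from both views.

```bash
cat > h.py <<'E'
from plant import r
import cv2,numpy as np
from scipy.optimize import minimize
from scipy.spatial.transform import Rotation as Ro
CAM={n:r.camera_info(n) for n in("side","top")}
def proj(n,X):
    c=CAM[n]; Y=np.atleast_2d(X)@np.array(c["R"]).T+c["t"]; p=Y@np.array(c["mtx"]).T; return p[:,:2]/p[:,2:]
def cub(x0,x1,y0,y1,z0,z1): return np.array([[x,y,z] for x in(x0,x1) for y in(y0,y1) for z in(z0,z1)])*1e-3
S=4
def sil(n,parts):
    m=np.zeros((420*S,560*S),np.uint8)
    for P in parts:
        h=cv2.convexHull((((proj(n,P)+.5)*S-.5)*16).astype(np.int32).reshape(-1,1,2)); cv2.fillConvexPoly(m,h,1,shift=4)
    return cv2.resize(m.astype(np.float32),(560,420),interpolation=cv2.INTER_AREA)
def clipm(side,a):
    # flap, a=0 hanging down
    t=np.array([[u*np.sin(a)+k*np.cos(a)*1.75, -u*np.cos(a)+k*1.75*np.sin(a)] for u in(0,34) for k in(-1,1)])
    out=[]
    for w in(-23,23):
        for d,z in t:
            out.append({'f':(-61-d,w,3+z),'b':(61+d,w,3+z),'l':(w,81+d,3+z),'r':(w,-81-d,3+z)}[side])
    return np.array(out)*1e-3
def lidparts(angs):
    P=[cub(-58,58,-78,78,0,6),cub(-8,8,-40,40,22,38),cub(-8,8,-40,-30,6,30),cub(-8,8,30,40,6,30)]
    return P+[clipm(s,a) for s,a in zip('fblr',angs)]
BOX=[cub(-52,52,-72,72,0,75)]+[cub(-57,57,-30,30,61,64),cub(-30,30,-77,77,61,64)]
def T(parts,p,Rm): return [P@Rm.T+p for P in parts]
def iou(a,b): return np.minimum(a,b).sum()/np.maximum(a,b).sum()
def mask(n,q):
    L=r.masks_of(n,q); return (L[0]["region"].astype(np.float32),L[0]["p"],L[0]["bbox"]) if L else None
def zrot(y): return Ro.from_euler('z',y).as_matrix()
E
python3 - <<'E'
from h import *
M={}
for q in("box","lid","stand","tin_1","matchbox","mill_1","mug_1"):
    for n in("side","top"):
        m=mask(n,q)
        if m: M[q+"_"+n]=m[0]; print(q,n,round(m[1],2),np.round(m[2]).tolist(),m[0].sum())
        else: print(q,n,"none")
np.savez("m0.npz",**M)
def unp(n,p,z):
    c=CAM[n];R=np.array(c["R"]);C=-R.T@c["t"];d=R.T@np.linalg.inv(c["mtx"])@[*p,1];return C+d*(z-C[2])/d[2]
for q,z in(("tin_1",.02),("matchbox",.0075),("mill_1",.075),("mug_1",.026)):
    k=q+"_top"
    if k in M: ys,xs=np.nonzero(M[k]); print(q,np.round(unp("top",(xs.mean(),ys.mean()),z),3))
def fit(f,x0,sc):
    best=None
    sim=np.vstack([x0]+[np.array(x0)+np.eye(len(x0))[i]*sc[i] for i in range(len(x0))])
    for k in range(3):
        s=minimize(f,sim[0],method="Nelder-Mead",options=dict(initial_simplex=sim,maxiter=350,xatol=1e-4,fatol=1e-5))
        sim=np.vstack([s.x]+[s.x+np.eye(len(x0))[i]*sc[i]*(-.5)**(k+1) for i in range(len(x0))])
    return s
c=unp("top",(210,257),.07);print(c)
fb=lambda v:2-sum(iou(sil(n,T(BOX,v[:3],zrot(v[3]))),M["box_"+n]) for n in("side","top"))
for y0 in(0.1,-.1):
    s=fit(fb,[c[0],c[1],0,y0],[.01,.01,.01,.1]);print("box",np.round(s.x,4),s.fun)
c=unp("top",(325,218),.09)
def fl(v):
    Rm=Ro.from_euler('ZX',[v[3],-v[4]]).as_matrix()
    return 2-sum(iou(sil(n,T(lidparts(v[5:9]),v[:3],Rm)),M["lid_"+n]) for n in("side","top"))
for y0 in(0.,):
    s=fit(fl,[c[0],c[1],.09,y0,.49,1.6,1.6,1.6,1.6],[.01,.01,.01,.1,.05,.3,.3,.3,.3]);print("lid",np.round(s.x,4),s.fun)
    v=s.x; Rm=Ro.from_euler('ZX',[v[3],-v[4]]).as_matrix()
    print("grip",v[:3]+Rm@[0,0,.03],Rm[:,2])
    for n in("side","top"):
        im=cv2.cvtColor(cv2.imread(f"pics/{n}0.png"),cv2.COLOR_BGR2RGB)[:,:,::-1].copy()
        u=(270,140,370,280) if n=="side" else(270,170,390,270)
        a=(sil(n,T(lidparts(v[5:9]),v[:3],Rm))>.5).astype(np.uint8)
        cr=cv2.resize(im[u[1]:u[3],u[0]:u[2]],None,fx=4,fy=4,interpolation=cv2.INTER_CUBIC)
        for P in T(lidparts(v[5:9]),v[:3],Rm):
            h=cv2.convexHull(((proj(n,P)-u[:2]+.5)*4).astype(np.int32).reshape(-1,1,2));cv2.polylines(cr,[h],True,(0,255,0),1)
        cv2.imwrite(f"pics/f_{n}.png",cr)
a=cv2.imread("pics/f_side.png");b=cv2.imread("pics/f_top.png")
w=np.zeros((560,880,3),np.uint8);w[:,:400]=a;w[:400,400:]=b;cv2.imwrite("pics/fit0.png",cv2.resize(w,(800,509)))
E
```

```text
box side 0.74 [236.0, 266.0, 325.0, 374.0] 6062.0
box top 0.93 [176.0, 230.0, 244.0, 286.0] 2713.0
lid side 0.92 [285.0, 153.0, 362.0, 241.0] 4375.0
lid top 0.98 [284.0, 179.0, 371.0, 259.0] 4107.0
stand side 0.6 [308.0, 216.0, 350.0, 242.0] 356.0
stand top none
tin_1 side 0.91 [270.0, 244.0, 315.0, 278.0] 1174.0
tin_1 top 0.94 [248.0, 215.0, 283.0, 251.0] 868.0
matchbox side 0.71 [341.0, 197.0, 365.0, 218.0] 329.0
matchbox top 0.55 [261.0, 265.0, 287.0, 280.0] 304.0
mill_1 side 0.76 [303.0, 124.0, 325.0, 176.0] 694.0
mill_1 top 0.91 [365.0, 159.0, 400.0, 185.0] 614.0
mug_1 side 0.87 [187.0, 243.0, 225.0, 276.0] 850.0
mug_1 top 0.78 [212.0, 161.0, 244.0, 182.0] 518.0
tin_1 [0.553 0.189 0.02 ]
matchbox [0.445 0.163 0.008]
mill_1 [ 0.691 -0.115  0.075]
mug_1 [0.707 0.296 0.026]
[0.48958002 0.32425416 0.07      ]
box [ 0.4915  0.3244 -0.0029  0.2421] 0.04746448993682861
box [ 0.4915  0.3244 -0.0029  0.2426] 0.04752194881439209
lid [ 0.5741  0.0395  0.0841 -0.0948  0.4915  1.8375  1.74    1.7903  1.5164] 0.11373114585876465
grip [0.57545111 0.05363632 0.11051596] [0.0446784  0.46984671 0.88161664]
```

View pics/fit0.png

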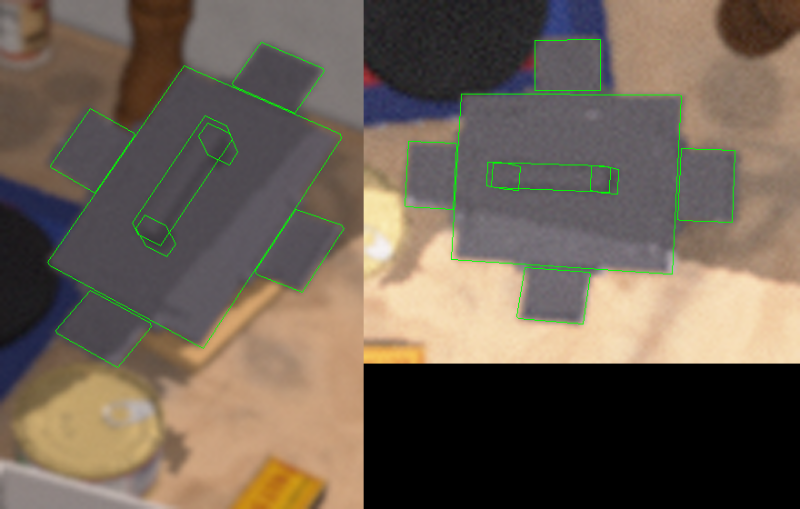

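```bash
cat >> h.py <<'E'
LP=np.array([.5741,.0395,.0841]); LR=Ro.from_euler('ZX',[-.0948,-.4887]).as_matrix()
BP=np.array([.4915,.3244,0]); BY=.2423
def tool(zt,yt):
    zt=np.array(zt,float);yt=np.array(yt,float);zt/=np.linalg.norm(zt);yt-=zt*(zt@yt);yt/=np.linalg.norm(yt)
    return np.c_[np.cross(yt,zt),yt,zt]
def plan(p,Rt,label=""):
    s=r.get_state();Rc=Ro.from_quat(s["eef_rot"]).as_matrix()
    d=(np.array(p)-s["tool_pos"]);w=Ro.from_matrix(Rt@Rc.T).as_rotvec()
    n=max(np.linalg.norm(d)/.0405,np.linalg.norm(w)/.122)
    print(label,"t",round(s["clock"],2),"mm",np.round(d*1e3,1),"rad",np.round(w,3),"rows",round(n,1),"tot d",np.round(d/.25,3),"tot w",np.round(w/2,3),"F",np.round(s["contact_force"],1))
E
python3 - <<'E'
from h import *
Rt=tool(-LR[:,2],LR[:,0]); print(Rt)
for h in(.10,.0133): print(LP+LR[:,2]*h)
plan(LP+LR[:,2]*.10,Rt,"pre")
E
```

```text
[[ 8.35777667e-02  9.95509844e-01 -4.44399241e-02]
 [ 8.78979371e-01 -9.46580686e-02 -4.67370427e-01]
 [-4.69478458e-01 -1.70068618e-18 -8.82943927e-01]]
[0.57854399 0.08623704 0.17239439]
[0.57469105 0.04571603 0.09584315]
pre t 0.8 mm [ 421.  -518.6  -66.4] rad [-0.435 -0.304 -1.381] rows 16.6 tot d [ 1.684 -2.074 -0.265] tot w [-0.218 -0.152 -0.69 ] F [ 0.2  0.  -0.7]
```

```bash

python3 -m jog '[{"dx":0.09,"dy":-0.115,"dz":0,"wx":-0.012,"wy":-0.008,"wz":-0.038,"hand":0},{"dx":0.09,"dy":-0.115,"dz":0,"wx":-0.012,"wy":-0.008,"wz":-0.038,"hand":0},{"dx":0.09,"dy":-0.115,"dz":0,"wx":-0.012,"wy":-0.008,"wz":-0.038,"hand":0},{"dx":0.09,"dy":-0.115,"dz":0,"wx":-0.012,"wy":-0.008,"wz":-0.038,"hand":0},{"dx":0.09,"dy":-0.115,"dz":0,"wx":-0.012,"wy":-0.008,"wz":-0.038,"hand":0}]' 20
python3 -m jog '[{"dx":0.09,"dy":-0.115,"dz":0,"wx":-0.012,"wy":-0.008,"wz":-0.038,"hand":0},{"dx":0.09,"dy":-0.115,"dz":0,"wx":-0.012,"wy":-0.008,"wz":-0.038,"hand":0},{"dx":0.09,"dy":-0.115,"dz":0,"wx":-0.012,"wy":-0.008,"wz":-0.038,"hand":0},{"dx":0.09,"dy":-0.115,"dz":0,"wx":-0.012,"wy":-0.008,"wz":-0.038,"hand":0},{"dx":0.09,"dy":-0.115,"dz":0,"wx":-0.012,"wy":-0.008,"wz":-0.038,"hand":0}]'
python3 - <<'E'
from h import *
Rt=tool(-LR[:,2],LR[:,0]);plan(LP+LR[:,2]*.10,Rt,"pre"); print(r.get_state()["q"].round(2),r.get_state()["tool_pos"])
E
```

```text
clock: 1.22
tool_pos: [0.2707, 0.4598, 0.239]
eef_rot: [0.313, 0.947, -0.054, 0.047]
contact_force: [1.0, 0.7, -0.2]
opening: 0.999
finger_force: 0.0
clock: 1.63
tool_pos: [0.3833, 0.3162, 0.239]
eef_rot: [0.485, 0.863, -0.106, 0.092]
contact_force: [0.1, 0.5, 0.3]
opening: 0.998
finger_force: 0.0
pre t 1.63 mm [ 195.3 -230.   -66.6] rad [-0.2   -0.142 -0.616] rows 7.6 tot d [ 0.781 -0.92  -0.266] tot w [-0.1   -0.071 -0.308] F [0.1 0.5 0.3]
[-1.01  0.6   0.14  1.83  0.18  0.9  -0.46] [0.38328543 0.31619256 0.23900735]
```

Moves track exactly, so I'll continue with 8 more rows.

```bash

python3 -m jog '[{"dx":0.098,"dy":-0.115,"dz":-0.033,"wx":-0.0125,"wy":-0.009,"wz":-0.0385,"hand":0},{"dx":0.098,"dy":-0.115,"dz":-0.033,"wx":-0.0125,"wy":-0.009,"wz":-0.0385,"hand":0},{"dx":0.098,"dy":-0.115,"dz":-0.033,"wx":-0.0125,"wy":-0.009,"wz":-0.0385,"hand":0},{"dx":0.098,"dy":-0.115,"dz":-0.033,"wx":-0.0125,"wy":-0.009,"wz":-0.0385,"hand":0}]'
python3 -m jog '[{"dx":0.098,"dy":-0.115,"dz":-0.033,"wx":-0.0125,"wy":-0.009,"wz":-0.0385,"hand":0},{"dx":0.098,"dy":-0.115,"dz":-0.033,"wx":-0.0125,"wy":-0.009,"wz":-0.0385,"hand":0},{"dx":0.098,"dy":-0.115,"dz":-0.033,"wx":-0.0125,"wy":-0.009,"wz":-0.0385,"hand":0},{"dx":0.098,"dy":-0.115,"dz":-0.033,"wx":-0.0125,"wy":-0.009,"wz":-0.0385,"hand":0},{"hand":0}]'
python3 - <<'E'
from h import *
Rt=tool(-LR[:,2],LR[:,0]);plan(LP+LR[:,2]*.10,Rt,"pre"); plan(LP+LR[:,2]*.0133,Rt,"grasp");print(r.get_state()["q"].round(2),r.get_state()["tool_pos"])
ims=[r.snapshot(n) for n in("side","top")]
Rc=Ro.from_quat(r.get_state()["eef_rot"]).as_matrix();tp=r.get_state()["tool_pos"]
for n,im,u in zip(("side","top"),ims,((230,60,400,260),(240,130,440,330))):
    b=im[:,:,::-1].copy()[u[1]:u[3],u[0]:u[2]]
    b=cv2.resize(b,None,fx=2.8,fy=2.8,interpolation=cv2.INTER_CUBIC)
    for z in(0,.1):
        q=((proj(n,tp+Rc[:,2]*z)[0]-u[:2])*2.8).astype(int);cv2.circle(b,tuple(map(int,q)),3,(0,0,255),-1)
    cv2.imwrite(f"pics/c_{n}.png",b)
a,b=[cv2.imread(f"pics/c_{n}.png") for n in("side","top")]
cv2.imwrite("pics/pre.png",cv2.resize(np.hstack([a,b]),(800,432)))
E
```

```text
clock: 1.97
tool_pos: [0.4815, 0.2014, 0.2056]
eef_rot: [0.61, 0.769, -0.144, 0.13]
contact_force: [0.3, 0.5, 0.6]
opening: 1.001
finger_force: 0.0
pre t 1.97 mm [  97.1 -115.2  -33.2] rad [-0.099 -0.07  -0.309] rows 3.8 tot d [ 0.388 -0.461 -0.133] tot w [-0.05  -0.035 -0.154] F [0.3 0.5 0.6]
grasp t 1.97 mm [  93.2 -155.7 -109.7] rad [-0.099 -0.07  -0.309] rows 5.2 tot d [ 0.373 -0.623 -0.439] tot w [-0.05  -0.035 -0.154] F [0.3 0.5 0.6]
[-0.85  0.72  0.28  1.79  0.19  0.87 -0.52] [0.48146751 0.20143011 0.20558695]invalid input
```

View pics/pre.png

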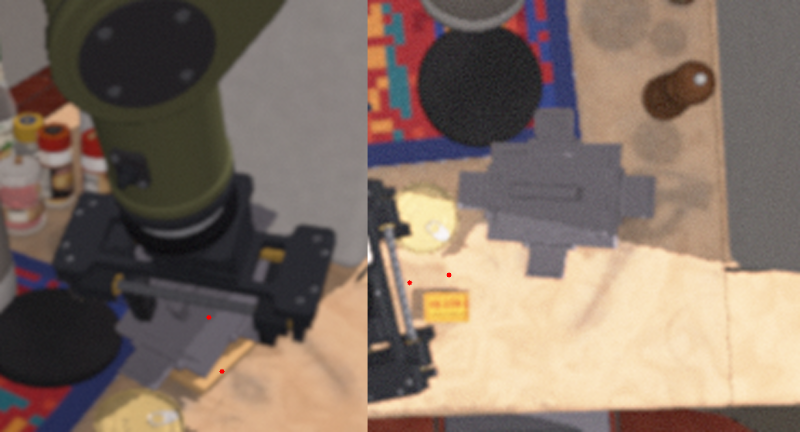

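The side view shows the open gripper at the crop's centre, just short of the lid. The second call was refused because a row lacked keys. I'll repeat it.

```bash

python3 -m jog '[{"dx":0.097,"dy":-0.115,"dz":-0.033,"wx":-0.0125,"wy":-0.009,"wz":-0.0385,"hand":0},{"dx":0.097,"dy":-0.115,"dz":-0.033,"wx":-0.0125,"wy":-0.009,"wz":-0.0385,"hand":0},{"dx":0.097,"dy":-0.115,"dz":-0.033,"wx":-0.0125,"wy":-0.009,"wz":-0.0385,"hand":0},{"dx":0.097,"dy":-0.115,"dz":-0.033,"wx":-0.0125,"wy":-0.009,"wz":-0.0385,"hand":0},{"dx":0,"dy":0,"dz":0,"wx":0,"wy":0,"wz":0,"hand":0}]'
python3 - <<'E'
from h import *
Rt=tool(-LR[:,2],LR[:,0]);plan(LP+LR[:,2]*.10,Rt,"pre"); plan(LP+LR[:,2]*.0133,Rt,"grasp");print(r.get_state()["q"].round(2),r.get_state()["tool_pos"])
ims=[r.snapshot(n) for n in("side","top")]
Rc=Ro.from_quat(r.get_state()["eef_rot"]).as_matrix();tp=r.get_state()["tool_pos"]
for n,im,u in zip(("side","top"),ims,((230,90,400,260),(240,130,410,300))):
    b=im[:,:,::-1].copy()[u[1]:u[3],u[0]:u[2]]
    b=cv2.resize(b,(400,400),interpolation=cv2.INTER_CUBIC)
    for z in(0,.087):
        q=((proj(n,tp+Rc[:,2]*z)[0]-u[:2])*400/170).astype(int);cv2.circle(b,tuple(map(int,q)),3,(0,0,255),-1)
    cv2.imwrite(f"pics/c_{n}.png",b)
a,b=[cv2.imread(f"pics/c_{n}.png") for n in("side","top")]
cv2.imwrite("pics/pre2.png",np.hstack([a,b]))
E
```

```text
clock: 2.48
tool_pos: [0.5807, 0.0803, 0.1723]
eef_rot: [0.72, 0.65, -0.18, 0.166]
contact_force: [-0.1, -1.4, -0.2]
opening: 0.997
finger_force: 0.0
pre t 2.48 mm [-2.2  5.9  0.1] rad [0.007 0.004 0.006] rows 0.2 tot d [-0.009  0.024  0.   ] tot w [0.004 0.002 0.003] F [-0.1 -1.4 -0.2]
grasp t 2.48 mm [ -6.  -34.6 -76.4] rad [0.007 0.004 0.006] rows 2.1 tot d [-0.024 -0.138 -0.306] tot w [0.004 0.002 0.003] F [-0.1 -1.4 -0.2]
[-0.66  0.88  0.4   1.63  0.17  0.91 -0.58] [0.58069716 0.08033891 0.17227378]
```

View pics/pre2.png

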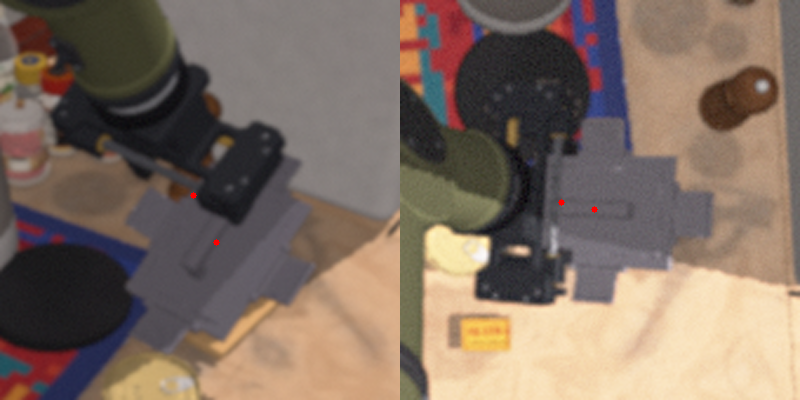

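The handle is at about (215,240) in the side crop and (600,209) in the top crop. The predicted grasp dot falls on it in both views, so I'll descend and grip.

```bash

python3 -m jog '[{"dx":-0.009,"dy":0.022,"dz":0,"wx":0.004,"wy":0.002,"wz":0.003,"hand":0},{"dx":-0.004,"dy":-0.04,"dz":-0.0765,"wx":0,"wy":0,"wz":0,"hand":0},{"dx":-0.004,"dy":-0.04,"dz":-0.0765,"wx":0,"wy":0,"wz":0,"hand":0},{"dx":0,"dy":0,"dz":0,"wx":0,"wy":0,"wz":0,"hand":0},{"dx":0,"dy":0,"dz":0,"wx":0,"wy":0,"wz":0,"hand":0}]'
python3 - <<'E'
from h import *
Rt=tool(-LR[:,2],LR[:,0]);plan(LP+LR[:,2]*.0133,Rt,"grasp")
E
```

```text
clock: 3.0
tool_pos: [0.5721, 0.0745, 0.1344]
eef_rot: [0.714, 0.658, -0.177, 0.159]
contact_force: [-0.5, 0.3, 0.1]
opening: 1.003
finger_force: 0.0
grasp t 3.0 mm [  2.6 -28.8 -38.6] rad [-0.008 -0.005 -0.012] rows 1.2 tot d [ 0.01  -0.115 -0.154] tot w [-0.004 -0.003 -0.006] F [-0.5  0.3  0.1]
```

```bash

python3 -m jog '[{"dx":0.01,"dy":-0.075,"dz":-0.077,"wx":-0.004,"wy":-0.003,"wz":-0.006,"hand":0},{"dx":0,"dy":-0.04,"dz":-0.077,"wx":0,"wy":0,"wz":0,"hand":0},{"dx":0,"dy":0,"dz":0,"wx":0,"wy":0,"wz":0,"hand":0},{"dx":0,"dy":0,"dz":0,"wx":0,"wy":0,"wz":0,"hand":0}]'
python3 - <<'E'
from h import *
Rt=tool(-LR[:,2],LR[:,0]);plan(LP+LR[:,2]*.0133,Rt,"grasp")
E
```

```text
clock: 3.33
tool_pos: [0.5758, 0.0454, 0.0966]
eef_rot: [0.719, 0.652, -0.178, 0.163]
contact_force: [-1.4, 0.7, 0.6]
opening: 1.0
finger_force: 0.0
grasp t 3.33 mm [-1.1  0.3 -0.7] rad [-0.     0.003  0.001] rows 0.0 tot d [-0.004  0.001 -0.003] tot w [-0.     0.001  0.001] F [-1.4  0.7  0.6]
```

Close.

```bash

python3 -m jog '[{"dx":0,"dy":0,"dz":0,"wx":0,"wy":0,"wz":0,"hand":1},{"dx":0,"dy":0,"dz":0,"wx":0,"wy":0,"wz":0,"hand":1},{"dx":0,"dy":0,"dz":0,"wx":0,"wy":0,"wz":0,"hand":1},{"dx":0,"dy":0,"dz":0,"wx":0,"wy":0,"wz":0,"hand":1},{"dx":0,"dy":0,"dz":0,"wx":0,"wy":0,"wz":0,"hand":1}]' 40
python3 -m jog '[{"dx":0,"dy":0,"dz":0,"wx":0,"wy":0,"wz":0,"hand":1},{"dx":0,"dy":0,"dz":0,"wx":0,"wy":0,"wz":0,"hand":1},{"dx":0,"dy":0,"dz":0,"wx":0,"wy":0,"wz":0,"hand":1}]' 40
```

```text
clock: 3.75
tool_pos: [0.576, 0.0446, 0.0964]
eef_rot: [0.719, 0.652, -0.178, 0.164]
contact_force: [-0.2, 0.4, 0.4]
opening: 0.642
finger_force: 0.0
clock: 4.0
tool_pos: [0.5757, 0.0441, 0.096]
eef_rot: [0.719, 0.652, -0.178, 0.164]
contact_force: [0.1, -0.5, -0.1]
opening: 0.414
finger_force: 0.0
```

```bash

python3 -m jog '[{"dx":0,"dy":0,"dz":0,"wx":0,"wy":0,"wz":0,"hand":1},{"dx":0,"dy":0,"dz":0,"wx":0,"wy":0,"wz":0,"hand":1},{"dx":0,"dy":0,"dz":0,"wx":0,"wy":0,"wz":0,"hand":1},{"dx":0,"dy":0,"dz":0,"wx":0,"wy":0,"wz":0,"hand":1},{"dx":0,"dy":0,"dz":0,"wx":0,"wy":0,"wz":0,"hand":1}]' 45
python3 -m jog '[{"dx":0.004,"dy":0.038,"dz":0.07,"wx":0,"wy":0,"wz":0,"hand":1},{"dx":0.004,"dy":0.038,"dz":0.07,"wx":0,"wy":0,"wz":0,"hand":1},{"dx":0,"dy":0,"dz":0.06,"wx":0,"wy":0,"wz":0,"hand":1},{"dx":0,"dy":0,"dz":0,"wx":0,"wy":0,"wz":0,"hand":1},{"dx":0,"dy":0,"dz":0,"wx":0,"wy":0,"wz":0,"hand":1}]' 45
```

```text
clock: 4.42
tool_pos: [0.5756, 0.0442, 0.0959]
eef_rot: [0.719, 0.652, -0.178, 0.163]
contact_force: [-0.8, 0.6, -0.5]
opening: 0.176
finger_force: 45.0
clock: 4.83
tool_pos: [0.5779, 0.0632, 0.146]
eef_rot: [0.719, 0.652, -0.178, 0.164]
contact_force: [-0.8, -0.4, -3.5]
opening: 0.172
finger_force: 45.0
```

```bash

python3 - <<'E'
from h import *
print("tcp in lid", LR.T@(np.array([.5756,.0442,.0959])-LP))
bx=zrot(BY)
Rt=tool([0,0,-1],bx[:,0]); plan(BP+bx@[0,-.0037,0]+[0,0,.165],Rt,"hover")
E
```

```text
tcp in lid [ 0.00104837 -0.00128328  0.01268204]
hover t 4.83 mm [-85.5 257.7  19. ] rad [0.489 0.039 0.334] rows 6.7 tot d [-0.342  1.031  0.076] tot w [0.245 0.02  0.167] F [-0.8 -0.4 -3.5]
```

```bash

python3 -m jog '[{"dx":-0.02,"dy":0.06,"dz":0.08,"wx":0.02,"wy":0.002,"wz":0.013,"hand":1},{"dx":-0.035,"dy":0.1,"dz":0.04,"wx":0.025,"wy":0.002,"wz":0.017,"hand":1},{"dx":-0.037,"dy":0.11,"dz":0,"wx":0.027,"wy":0.002,"wz":0.018,"hand":1},{"dx":-0.037,"dy":0.11,"dz":0,"wx":0.027,"wy":0.002,"wz":0.018,"hand":1},{"dx":-0.037,"dy":0.11,"dz":0,"wx":0.027,"wy":0.002,"wz":0.018,"hand":1}]'
python3 -m jog '[{"dx":-0.037,"dy":0.11,"dz":0,"wx":0.027,"wy":0.002,"wz":0.018,"hand":1},{"dx":-0.037,"dy":0.11,"dz":0,"wx":0.027,"wy":0.002,"wz":0.018,"hand":1},{"dx":-0.037,"dy":0.11,"dz":0,"wx":0.027,"wy":0.002,"wz":0.018,"hand":1},{"dx":-0.037,"dy":0.11,"dz":0,"wx":0.027,"wy":0.003,"wz":0.018,"hand":1},{"dx":-0.025,"dy":0.07,"dz":0,"wx":0.012,"wy":0.001,"wz":0.011,"hand":1}]'
python3 -m jog '[{"dx":0,"dy":0.03,"dz":0,"wx":0,"wy":0,"wz":0,"hand":1},{"dx":0,"dy":0,"dz":0,"wx":0,"wy":0,"wz":0,"hand":1},{"dx":0,"dy":0,"dz":0,"wx":0,"wy":0,"wz":0,"hand":1}]'
cat >> h.py <<'E'
bx=zrot(BY)
RB=tool([0,0,-1],bx[:,0])
def hov(z): return BP+bx@[.001,-.0013,0]+[0,0,z]
E
python3 - <<'E'
from h import *
plan(hov(.165),RB,"hover")
s=r.get_state();tp=s["tool_pos"];Rc=Ro.from_quat(s["eef_rot"]).as_matrix()
print(tp,s["q"].round(2))
# fit lid pose in top+side views
ims={n:r.snapshot(n) for n in("side","top")}
M={n:mask(n,"lid") for n in("side","top")}; print({n:(M[n][1],M[n][2],M[n][0].sum()) if M[n] else None for n in M})
v=[]
for n,u in(("side",(200,160,400,360)),("top",(130,160,330,360))):
    im=ims[n][:,:,::-1].copy()
    RL=np.c_[Rc[:,1],-Rc[:,0]*-1*-1,-Rc[:,2]] if 0 else np.c_[Rc[:,1],np.cross(-Rc[:,2],Rc[:,1]),-Rc[:,2]]
    lp=tp-RL@[.001,-.0013,.0127]
    b=cv2.resize(im[u[1]:u[3],u[0]:u[2]],(400,400),interpolation=cv2.INTER_CUBIC)
    for P in T(lidparts([1.8,1.75,1.75,1.6]),lp,RL):
        h=cv2.convexHull(((proj(n,P)-u[:2]+.5)*2).astype(np.int32).reshape(-1,1,2));cv2.polylines(b,[h],True,(0,255,0),1)
    v.append(b)
cv2.imwrite("pics/hover.png",np.hstack(v))
E
```

```text
clock: 5.25
tool_pos: [0.5349, 0.1861, 0.1749]
eef_rot: [0.674, 0.729, -0.088, 0.079]
contact_force: [0.3, -0.1, -3.9]
opening: 0.177
finger_force: 45.0
clock: 5.67
tool_pos: [0.4914, 0.3137, 0.1748]
eef_rot: [0.616, 0.788, -0.001, -0.003]
contact_force: [-0.2, -0.6, -3.1]
opening: 0.177
finger_force: 45.0
clock: 5.92
tool_pos: [0.4934, 0.3195, 0.1753]
eef_rot: [0.616, 0.787, -0.001, -0.001]
contact_force: [0.5, -0.5, -3.1]
opening: 0.174
finger_force: 45.0
hover t 5.92 mm [ -0.7   3.9 -10.3] rad [ 0.001 -0.003 -0.   ] rows 0.3 tot d [-0.003  0.016 -0.041] tot w [ 0.    -0.002 -0.   ] F [ 0.5 -0.5 -3.1]
[0.49343587 0.31948855 0.17526081] [-0.67  0.72  0.02  1.75 -0.03  0.68 -0.39]
{'side': (0.71, [219.1, 229.1, 344.5, 328.3], np.float32(6225.0)), 'top': (0.75, [182.0, 218.5, 255.7, 289.7], np.float32(2112.0))}
```

View pics/hover.png

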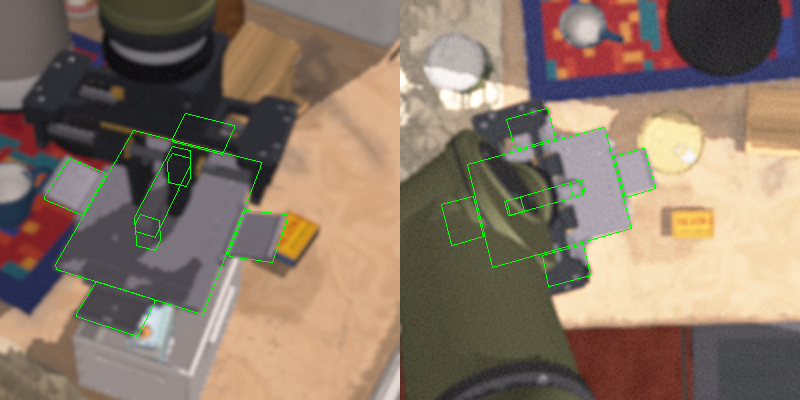

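Predicted and observed lid outlines agree in both crops, at (160,220) in the side view and (550,195) in the top view. I'll align and descend, watching the force.

```bash

python3 -m jog '[{"dx":-0.003,"dy":0.016,"dz":-0.08,"wx":0,"wy":-0.001,"wz":0,"hand":1},{"dx":0,"dy":0,"dz":-0.08,"wx":0,"wy":0,"wz":0,"hand":1},{"dx":0,"dy":0,"dz":-0.08,"wx":0,"wy":0,"wz":0,"hand":1},{"dx":0,"dy":0,"dz":-0.03,"wx":0,"wy":0,"wz":0,"hand":1},{"dx":0,"dy":0,"dz":0,"wx":0,"wy":0,"wz":0,"hand":1}]'
python3 -m jog '[{"dx":0,"dy":0,"dz":0,"wx":0,"wy":0,"wz":0,"hand":1},{"dx":0,"dy":0,"dz":0,"wx":0,"wy":0,"wz":0,"hand":1}]'
python3 - <<'E'
from h import *
plan(hov(.105),RB,"hover")
E
```

```text
clock: 6.53
tool_pos: [0.4913, 0.3232, 0.1067]
eef_rot: [0.616, 0.788, -0.002, -0.001]
contact_force: [-0.4, -0.0, -3.0]
opening: 0.175
finger_force: 45.0
clock: 6.7
tool_pos: [0.4932, 0.3248, 0.1096]
eef_rot: [0.616, 0.788, 0.001, -0.001]
contact_force: [0.1, 0.4, -2.6]
opening: 0.171
finger_force: 45.0
hover t 6.7 mm [-0.4 -1.5 -4.6] rad [-0.003  0.001 -0.001] rows 0.1 tot d [-0.002 -0.006 -0.018] tot w [-0.001  0.    -0.   ] F [ 0.1  0.4 -2.6]
```

```bash

python3 -m jog '[{"dx":-0.001,"dy":-0.003,"dz":-0.015,"wx":0,"wy":0,"wz":0,"hand":1},{"dx":0,"dy":0,"dz":-0.015,"wx":0,"wy":0,"wz":0,"hand":1},{"dx":0,"dy":0,"dz":-0.015,"wx":0,"wy":0,"wz":0,"hand":1},{"dx":0,"dy":0,"dz":0,"wx":0,"wy":0,"wz":0,"hand":1}]'
python3 -m jog '[{"dx":0,"dy":0,"dz":-0.015,"wx":0,"wy":0,"wz":0,"hand":1},{"dx":0,"dy":0,"dz":-0.01,"wx":0,"wy":0,"wz":0,"hand":1},{"dx":0,"dy":0,"dz":0,"wx":0,"wy":0,"wz":0,"hand":1},{"dx":0,"dy":0,"dz":0,"wx":0,"wy":0,"wz":0,"hand":1}]'
python3 - <<'E'
from h import *
plan(hov(.086),RB,"hover")
E
```

```text
clock: 7.03
tool_pos: [0.4916, 0.3236, 0.0967]
eef_rot: [0.616, 0.788, -0.0, -0.001]
contact_force: [0.2, -0.3, -3.4]
opening: 0.174
finger_force: 45.0
clock: 7.37
tool_pos: [0.4919, 0.3238, 0.0907]
eef_rot: [0.616, 0.788, 0.0, -0.001]
contact_force: [0.3, 0.2, -3.2]
opening: 0.176
finger_force: 45.0
hover t 7.37 mm [ 0.9 -0.4 -4.7] rad [-0.001 -0.002 -0.001] rows 0.1 tot d [ 0.004 -0.002 -0.019] tot w [-0.001 -0.001 -0.001] F [ 0.3  0.2 -3.2]
```

Inside with no contact. Continue gently.

```bash

python3 -m jog '[{"dx":0.002,"dy":0,"dz":-0.008,"wx":0,"wy":0,"wz":0,"hand":1},{"dx":0,"dy":0,"dz":-0.004,"wx":0,"wy":0,"wz":0,"hand":1},{"dx":0,"dy":0,"dz":0,"wx":0,"wy":0,"wz":0,"hand":1}]'
python3 -m jog '[{"dx":0,"dy":0,"dz":-0.008,"wx":0,"wy":0,"wz":0,"hand":1},{"dx":0,"dy":0,"dz":0,"wx":0,"wy":0,"wz":0,"hand":1},{"dx":0,"dy":0,"dz":0,"wx":0,"wy":0,"wz":0,"hand":1}]'
python3 -m jog '[{"dx":0,"dy":0,"dz":-0.006,"wx":0,"wy":0,"wz":0,"hand":1},{"dx":0,"dy":0,"dz":0,"wx":0,"wy":0,"wz":0,"hand":1},{"dx":0,"dy":0,"dz":0,"wx":0,"wy":0,"wz":0,"hand":1}]'
```

```text
clock: 7.62
tool_pos: [0.4923, 0.3238, 0.088]
eef_rot: [0.616, 0.788, 0.0, -0.001]
contact_force: [-0.9, 0.3, -2.2]
opening: 0.174
finger_force: 45.0
clock: 7.87
tool_pos: [0.4923, 0.3238, 0.0879]
eef_rot: [0.616, 0.788, 0.0, -0.001]
contact_force: [-5.0, -2.5, 13.9]
opening: 0.175
finger_force: 45.0
clock: 8.12
tool_pos: [0.4923, 0.3238, 0.0878]
eef_rot: [0.616, 0.788, 0.001, -0.001]
contact_force: [-7.6, -3.2, 25.4]
opening: 0.174
finger_force: 45.0
```

```bash

python3 -m jog '[{"dx":0,"dy":0,"dz":0.006,"wx":0,"wy":0,"wz":0,"hand":0.5},{"dx":0,"dy":0,"dz":0,"wx":0,"wy":0,"wz":0,"hand":0.5},{"dx":0,"dy":0,"dz":0,"wx":0,"wy":0,"wz":0,"hand":0.5},{"dx":0,"dy":0,"dz":0,"wx":0,"wy":0,"wz":0,"hand":0.5}]'
python3 -m jog '[{"dx":0,"dy":0,"dz":0.08,"wx":0,"wy":0,"wz":0,"hand":0.5},{"dx":0,"dy":0,"dz":0.14,"wx":0,"wy":0,"wz":0,"hand":1},{"dx":0,"dy":0,"dz":0.14,"wx":0,"wy":0,"wz":0,"hand":1},{"dx":0,"dy":-0.08,"dz":0.08,"wx":0,"wy":0,"wz":0,"hand":1},{"dx":0,"dy":-0.14,"dz":0,"wx":0,"wy":0,"wz":0,"hand":1}]'
python3 -m jog '[{"dx":0,"dy":-0.14,"dz":0,"wx":0,"wy":0,"wz":0,"hand":1},{"dx":0,"dy":-0.14,"dz":0,"wx":0,"wy":0,"wz":0,"hand":1},{"dx":0,"dy":-0.14,"dz":0,"wx":0,"wy":0,"wz":0,"hand":1},{"dx":0,"dy":-0.1,"dz":0,"wx":0,"wy":0,"wz":0,"hand":1}]'
cat >> h.py <<'E'
def fitlid(x0,angs=(1.8,1.75,1.75,1.6),M=None,free=True):
    M=M or {n:mask(n,"lid")[0] for n in("side","top")}
    def f(v):
        Rm=Ro.from_euler('ZYX',v[3:6]).as_matrix(); return 2-sum(iou(sil(n,T(lidparts(v[6:10]),v[:3],Rm)),M[n]) for n in M)
    x=np.r_[x0,angs]; sc=np.array([.004,.004,.004,.03,.03,.03,.3,.3,.3,.3])
    for k in range(3):
        s=minimize(f,x,method="Nelder-Mead",options=dict(initial_simplex=np.vstack([x]+[x+np.eye(10)[i]*sc[i] for i in range(10)]),maxiter=400)); x=s.x; sc=-sc/2
    return x,s.fun
def overlay(v,name):
    w=[]
    Rm=Ro.from_euler('ZYX',v[3:6]).as_matrix()
    for n,u in(("side",(200,200,360,360)),("top",(130,180,290,340))):
        b=cv2.resize(r.snapshot(n)[:,:,::-1][u[1]:u[3],u[0]:u[2]],(400,400),interpolation=cv2.INTER_CUBIC)
        for P in T(lidparts(v[6:10]),v[:3],Rm):
            h=cv2.convexHull(((proj(n,P)-u[:2]+.5)*2.5).astype(np.int32).reshape(-1,1,2));cv2.polylines(b,[h],True,(0,255,0),1)
        w.append(b)
    cv2.imwrite(f"pics/{name}.png",np.hstack(w))
E
python3 - <<'E'
from h import *
for n in("side","top"): r.snapshot(n)
v,f=fitlid([.4915,.3244,.072,BY,0,0]); print(v.round(4),f); overlay(v,"seat"); print(r.get_state()["tool_pos"],r.get_state()["clock"],r.get_state()["opening"])
E
```

```text
clock: 8.45
tool_pos: [0.4928, 0.3239, 0.0858]
eef_rot: [0.616, 0.788, 0.0, -0.001]
contact_force: [-0.0, 0.8, -0.0]
opening: 0.456
finger_force: 0.0
clock: 8.87
tool_pos: [0.4948, 0.2749, 0.2001]
eef_rot: [0.613, 0.79, 0.006, -0.0]
contact_force: [0.7, -0.5, -0.9]
opening: 0.22
finger_force: 0.0
clock: 9.2
tool_pos: [0.4923, 0.1351, 0.1958]
eef_rot: [0.617, 0.787, -0.001, -0.001]
contact_force: [0.3, 0.1, 0.3]
opening: 0.006
finger_force: 0.0Traceback (most recent call last):
  File "<stdin>", line 3, in <module>
  File "h.py", line 46, in fitlid
    M=M or {n:mask(n,"lid")[0] for n in("side","top")}
              ~~~~~~~~~~~~~^^^
TypeError: 'NoneType' object is not subscriptable
```

```bash

python3 - <<'E'
from h import *
M={}
for n in("side","top"):
    r.snapshot(n)
    L=r.masks_of(n,"lid"); print(n,[(l["p"],l["bbox"],l["region"].sum()) for l in L])
    if L and L[0]["p"]>.5: M[n]=L[0]["region"].astype(np.float32)
v,f=fitlid([.4915,.3244,.072,BY,0,0],M=M) if M else (np.array([.4915,.3244,.072,BY,0,0,1.8,1.75,1.75,1.6]),0); print(v.round(4),f); overlay(v,"seat"); print(r.get_state()["tool_pos"],r.get_state()["clock"],r.get_state()["opening"])
E
```

```text
side [(0.93, [226.1, 252.4, 337.8, 361.8], np.int64(7178)), (0.6, [270.9, 242.9, 316.9, 273.0], np.int64(685))]
top [(0.74, [248.8, 220.8, 288.2, 247.3], np.int64(430)), (0.58, [160.3, 215.8, 252.2, 298.3], np.int64(4257))]
[ 0.4936  0.3241  0.0723  0.2405 -0.0041  0.0093  1.829   1.8389  1.6845
  1.5941] 1.043860912322998
[0.49241876 0.14048243 0.19584777] 9.65 0.0065751784815051085
```

View pics/seat.png

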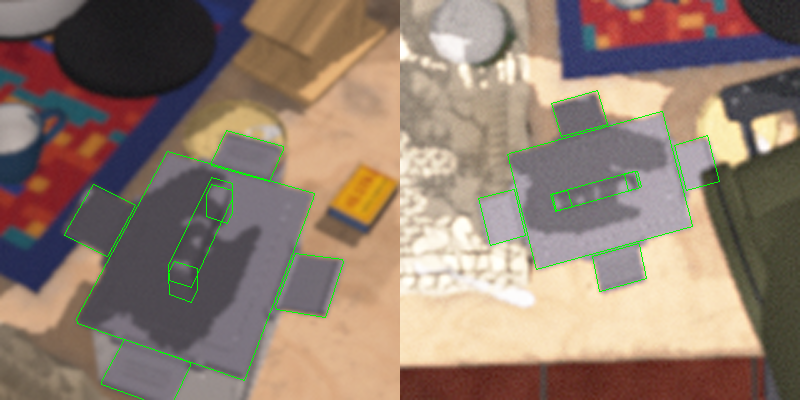

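The side fit also matches the top view. The lid centre is within about 2 mm of the box centre, 75 mm above the box's fitted origin and level, and all four clips are open at about 1.6–1.8 rad. Now the right clip.

```bash
cat >> h.py <<'E'
LC=np.array([.4925,.3243,0])
def L(x,y,z): return LC+bx@[x/1e3,y/1e3,0]+[0,0,z/1e3]
RX=RB; RY=tool([0,0,-1],bx[:,1])
E
python3 - <<'E'
from h import *
plan(L(0,-108,110),RX,"above right")
print("per mm outward -y frac", (bx@[0,-1,0]/250).round(5), "-x", (bx@[-1,0,0]/250).round(5))
print(L(0,-108,110))
E
```

```text
above right t 9.65 mm [ 26.   79.  -85.8] rad [-0.002 -0.001 -0.004] rows 3.0 tot d [ 0.104  0.316 -0.343] tot w [-0.001 -0.001 -0.002] F [-1.5  0.1 -0.2]
per mm outward -y frac [ 0.00096 -0.00388  0.     ] -x [-0.00388 -0.00096  0.     ]
[0.5184131  0.21945482 0.11      ]
```

```bash

python3 -m jog '[{"dx":0.035,"dy":0.106,"dz":-0.08,"wx":0,"wy":0,"wz":0,"hand":1},{"dx":0.035,"dy":0.106,"dz":-0.1,"wx":0,"wy":0,"wz":0,"hand":1},{"dx":0.034,"dy":0.104,"dz":-0.1,"wx":0,"wy":0,"wz":0,"hand":1},{"dx":0,"dy":0,"dz":-0.063,"wx":0,"wy":0,"wz":0,"hand":1},{"dx":0,"dy":0,"dz":0,"wx":0,"wy":0,"wz":0,"hand":1}]'
python3 -m jog '[{"dx":0,"dy":0,"dz":0,"wx":0,"wy":0,"wz":0,"hand":1},{"dx":0,"dy":0,"dz":-0.06,"wx":0,"wy":0,"wz":0,"hand":1},{"dx":0,"dy":0,"dz":-0.06,"wx":0,"wy":0,"wz":0,"hand":1},{"dx":0,"dy":0,"dz":0,"wx":0,"wy":0,"wz":0,"hand":1}]'
python3 -m jog '[{"dx":0,"dy":0,"dz":-0.05,"wx":0,"wy":0,"wz":0,"hand":1},{"dx":0,"dy":0,"dz":-0.05,"wx":0,"wy":0,"wz":0,"hand":1},{"dx":0,"dy":0,"dz":0,"wx":0,"wy":0,"wz":0,"hand":1},{"dx":0,"dy":0,"dz":0,"wx":0,"wy":0,"wz":0,"hand":1}]'
python3 - <<'E'
from h import *
plan(L(0,-92,50),RX,"in right")
E
```

```text
clock: 10.07
tool_pos: [0.5162, 0.2202, 0.107]
eef_rot: [0.614, 0.789, -0.002, -0.003]
contact_force: [-0.3, -0.9, -0.1]
opening: 0.005
finger_force: 0.0
clock: 10.4
tool_pos: [0.5178, 0.2164, 0.0798]
eef_rot: [0.617, 0.787, -0.001, -0.001]
contact_force: [-0.2, -0.3, -0.1]
opening: 0.005
finger_force: 0.0
clock: 10.73
tool_pos: [0.5183, 0.2174, 0.0549]
eef_rot: [0.616, 0.788, -0.0, -0.001]
contact_force: [0.7, 1.0, -0.4]
opening: 0.004
finger_force: 0.0
in right t 10.73 mm [-3.8 17.6 -4.9] rad [-0.001 -0.002 -0.001] rows 0.5 tot d [-0.015  0.07  -0.02 ] tot w [-0.001 -0.001 -0.   ] F [ 0.7  1.  -0.4]
```

```bash

python3 -m jog '[{"dx":-0.005,"dy":0.022,"dz":-0.01,"wx":0,"wy":0,"wz":0,"hand":1},{"dx":-0.005,"dy":0.022,"dz":-0.01,"wx":0,"wy":0,"wz":0,"hand":1},{"dx":-0.003,"dy":0.012,"dz":0,"wx":0,"wy":0,"wz":0,"hand":1},{"dx":0,"dy":0,"dz":0,"wx":0,"wy":0,"wz":0,"hand":1}]'
python3 -m jog '[{"dx":-0.002,"dy":0.008,"dz":0,"wx":0,"wy":0,"wz":0,"hand":1},{"dx":0,"dy":0,"dz":0,"wx":0,"wy":0,"wz":0,"hand":1}]'
python3 -m jog '[{"dx":-0.002,"dy":0.008,"dz":0,"wx":0,"wy":0,"wz":0,"hand":1},{"dx":0,"dy":0,"dz":0,"wx":0,"wy":0,"wz":0,"hand":1}]'
python3 - <<'E'
from h import *
print(bx.T@(r.get_state()["tool_pos"]-LC)*1e3)
for n in("side","top"): r.snapshot(n)
overlay(np.r_[.4936,.3241,.0723,.2405,0,0,1.83,1.84,1.68,0],"right")
E
```

```text
clock: 11.07
tool_pos: [0.5148, 0.2333, 0.0502]
eef_rot: [0.615, 0.788, 0.001, -0.001]
contact_force: [0.2, 0.1, 0.5]
opening: 0.004
finger_force: 0.0
clock: 11.23
tool_pos: [0.5147, 0.2344, 0.0503]
eef_rot: [0.616, 0.788, 0.0, -0.001]
contact_force: [-0.1, -0.8, 0.3]
opening: 0.004
finger_force: 0.1
clock: 11.4
tool_pos: [0.5142, 0.236, 0.0503]
eef_rot: [0.616, 0.788, 0.0, -0.001]
contact_force: [0.3, -0.7, -0.0]
opening: 0.002
finger_force: 0.3
[ -0.1011697  -90.95110687  50.29149697]
```

View pics/right.png

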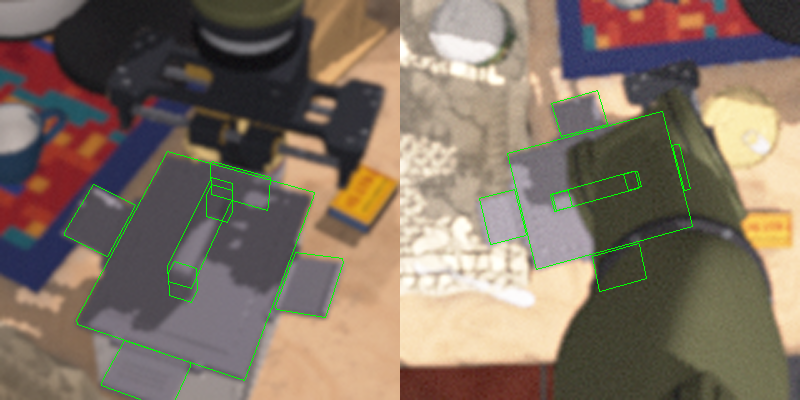

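The lid hasn't moved, and the right clip is folded down out of view. I'll press inward until the force rises.

```bash

python3 -m jog '[{"dx":-0.002,"dy":0.008,"dz":0,"wx":0,"wy":0,"wz":0,"hand":1},{"dx":0,"dy":0,"dz":0,"wx":0,"wy":0,"wz":0,"hand":1}]' |grep -E "tool|contact"
python3 -m jog '[{"dx":-0.002,"dy":0.008,"dz":0,"wx":0,"wy":0,"wz":0,"hand":1},{"dx":0,"dy":0,"dz":0,"wx":0,"wy":0,"wz":0,"hand":1}]'|grep -E "tool|contact"
python3 -m jog '[{"dx":-0.001,"dy":0.006,"dz":0,"wx":0,"wy":0,"wz":0,"hand":1},{"dx":0,"dy":0,"dz":0,"wx":0,"wy":0,"wz":0,"hand":1}]'|grep -E "tool|contact"
```

```text
tool_pos: [0.5141, 0.2361, 0.0503]
contact_force: [0.0, -5.1, 1.2]
tool_pos: [0.514, 0.2361, 0.0503]
contact_force: [1.7, -7.7, 1.9]
tool_pos: [0.514, 0.2362, 0.0503]
contact_force: [1.6, -10.6, 1.8]
```

```bash

python3 -m jog '[{"dx":0.012,"dy":-0.05,"dz":0,"wx":0,"wy":0,"wz":0,"hand":1},{"dx":0.008,"dy":-0.03,"dz":0.04,"wx":0,"wy":0,"wz":0,"hand":1},{"dx":0,"dy":0,"dz":0.16,"wx":0,"wy":0,"wz":0,"hand":1},{"dx":0,"dy":0,"dz":0.16,"wx":0,"wy":0,"wz":0,"hand":1},{"dx":0,"dy":0,"dz":0.08,"wx":0,"wy":0,"wz":0,"hand":1}]'
python3 - <<'E'
from h import *
plan(L(0,108,110),RX,"above left")
r.snapshot("top");r.snapshot("side")
E
```

```text
clock: 12.52
tool_pos: [0.5198, 0.2224, 0.1648]
eef_rot: [0.616, 0.788, 0.003, -0.0]
contact_force: [-0.0, -0.4, 0.5]
opening: 0.007
finger_force: 0.0
above left t 12.52 mm [-53.2 206.7 -54.8] rad [-0.006  0.004 -0.001] rows 5.4 tot d [-0.213  0.827 -0.219] tot w [-0.003  0.002 -0.   ] F [-0.  -0.4  0.5]
```

```bash

python3 -m jog '[{"dx":-0.036,"dy":0.138,"dz":0,"wx":0,"wy":0,"wz":0,"hand":1},{"dx":-0.036,"dy":0.138,"dz":0,"wx":0,"wy":0,"wz":0,"hand":1},{"dx":-0.036,"dy":0.138,"dz":0,"wx":0,"wy":0,"wz":0,"hand":1},{"dx":-0.036,"dy":0.138,"dz":0,"wx":0,"wy":0,"wz":0,"hand":1},{"dx":-0.036,"dy":0.138,"dz":0,"wx":0,"wy":0,"wz":0,"hand":1}]'
python3 -m jog '[{"dx":-0.035,"dy":0.136,"dz":-0.04,"wx":0,"wy":0,"wz":0,"hand":1},{"dx":0,"dy":0,"dz":-0.08,"wx":0,"wy":0,"wz":0,"hand":1},{"dx":0,"dy":0,"dz":-0.1,"wx":0,"wy":0,"wz":0,"hand":1},{"dx":0,"dy":0,"dz":0,"wx":0,"wy":0,"wz":0,"hand":1},{"dx":0,"dy":0,"dz":0,"wx":0,"wy":0,"wz":0,"hand":1}]'
python3 - <<'E'
from h import *
plan(L(0,108,110),RX,"above left")
plan(L(0,108,55),RX,"down left")
E
```

```text
clock: 13.03
tool_pos: [0.4716, 0.3955, 0.1596]
eef_rot: [0.616, 0.788, -0.0, -0.002]
contact_force: [0.4, -0.2, -0.5]
opening: 0.005
finger_force: 0.0
clock: 13.45
tool_pos: [0.4631, 0.4268, 0.1038]
eef_rot: [0.616, 0.788, -0.002, -0.001]
contact_force: [0.2, 0.4, 1.1]
opening: 0.003
finger_force: 0.0
above left t 13.45 mm [3.5 2.3 6.2] rad [ 0.001 -0.004 -0.001] rows 0.2 tot d [0.014 0.009 0.025] tot w [ 0.    -0.002 -0.001] F [0.2 0.4 1.1]
down left t 13.45 mm [  3.5   2.3 -48.8] rad [ 0.001 -0.004 -0.001] rows 1.2 tot d [ 0.014  0.009 -0.195] tot w [ 0.    -0.002 -0.001] F [0.2 0.4 1.1]
```

```bash

python3 -m jog '[{"dx":0.012,"dy":0.009,"dz":-0.03,"wx":0,"wy":0,"wz":0,"hand":1},{"dx":0,"dy":0,"dz":-0.055,"wx":0,"wy":0,"wz":0,"hand":1},{"dx":0,"dy":0,"dz":-0.055,"wx":0,"wy":0,"wz":0,"hand":1},{"dx":0,"dy":0,"dz":-0.055,"wx":0,"wy":0,"wz":0,"hand":1},{"dx":0,"dy":0,"dz":0,"wx":0,"wy":0,"wz":0,"hand":1}]'
python3 -m jog '[{"dx":0.005,"dy":-0.022,"dz":-0.01,"wx":0,"wy":0,"wz":0,"hand":1},{"dx":0.005,"dy":-0.022,"dz":-0.01,"wx":0,"wy":0,"wz":0,"hand":1},{"dx":0,"dy":0,"dz":0,"wx":0,"wy":0,"wz":0,"hand":1},{"dx":0,"dy":0,"dz":0,"wx":0,"wy":0,"wz":0,"hand":1}]'
python3 - <<'E'
from h import *
print(bx.T@(r.get_state()["tool_pos"]-LC)*1e3)
plan(L(0,91,50),RX,"in left")
E
```

```text
clock: 13.87
tool_pos: [0.4665, 0.4294, 0.0543]
eef_rot: [0.616, 0.788, -0.001, -0.001]
contact_force: [0.1, -0.1, -0.5]
opening: 0.005
finger_force: 0.2
clock: 14.2
tool_pos: [0.4701, 0.4179, 0.0516]
eef_rot: [0.616, 0.787, -0.0, -0.001]
contact_force: [-0.2, -0.7, -0.0]
opening: 0.001
finger_force: 0.0
[ 0.68323696 96.22565368 51.64054219]
in left t 14.2 mm [ 0.6 -5.2 -1.6] rad [-0.001 -0.001  0.   ] rows 0.1 tot d [ 0.002 -0.021 -0.007] tot w [-0.    -0.001  0.   ] F [-0.2 -0.7 -0. ]
```

```bash

python3 -m jog '[{"dx":0.002,"dy":-0.01,"dz":-0.004,"wx":0,"wy":0,"wz":0,"hand":1},{"dx":0.001,"dy":-0.006,"dz":0,"wx":0,"wy":0,"wz":0,"hand":1},{"dx":0,"dy":0,"dz":0,"wx":0,"wy":0,"wz":0,"hand":1}]' |grep -E "tool|contact"
python3 -m jog '[{"dx":0.001,"dy":-0.006,"dz":0,"wx":0,"wy":0,"wz":0,"hand":1},{"dx":0,"dy":0,"dz":0,"wx":0,"wy":0,"wz":0,"hand":1}]'|grep -E "tool|contact"
python3 -m jog '[{"dx":0.001,"dy":-0.006,"dz":0,"wx":0,"wy":0,"wz":0,"hand":1},{"dx":0,"dy":0,"dz":0,"wx":0,"wy":0,"wz":0,"hand":1}]'|grep -E "tool|contact"
python3 -m jog '[{"dx":0.001,"dy":-0.006,"dz":0,"wx":0,"wy":0,"wz":0,"hand":1},{"dx":0,"dy":0,"dz":0,"wx":0,"wy":0,"wz":0,"hand":1}]'|grep -E "tool|contact"
python3 - <<'E'
from h import *
print(bx.T@(r.get_state()["tool_pos"]-LC)*1e3)
E
```

```text
tool_pos: [0.4709, 0.415, 0.0508]
contact_force: [0.6, 0.9, -0.3]
tool_pos: [0.4708, 0.4144, 0.0507]
contact_force: [0.5, 1.9, -0.5]
tool_pos: [0.4706, 0.4143, 0.0507]
contact_force: [-0.7, 4.3, -0.6]
tool_pos: [0.4706, 0.4142, 0.0509]
contact_force: [-1.0, 7.4, -0.8]
[ 0.28234196 92.57957657 50.87895982]
```

```bash

python3 -m jog '[{"dx":-0.012,"dy":0.05,"dz":0,"wx":0,"wy":0,"wz":0,"hand":1},{"dx":-0.008,"dy":0.03,"dz":0.04,"wx":0,"wy":0,"wz":0,"hand":1},{"dx":0,"dy":0,"dz":0.16,"wx":0,"wy":0,"wz":0,"hand":1},{"dx":0,"dy":0,"dz":0.16,"wx":0,"wy":0,"wz":0,"hand":1},{"dx":0,"dy":0,"dz":0.12,"wx":0,"wy":0,"wz":0.02,"hand":1}]'
python3 - <<'E'
from h import *
print(r.get_state()["q"].round(2))
plan(L(88,0,150),RY,"above back")
E
```

```text
clock: 15.37
tool_pos: [0.4664, 0.4305, 0.1728]
eef_rot: [0.6, 0.8, 0.0, -0.0]
contact_force: [0.2, 0.1, 0.2]
opening: 0.007
finger_force: 0.0
[-0.84  0.78  0.04  1.6  -0.05  0.76 -0.49]
above back t 15.37 mm [111.5 -85.1 -22.8] rad [-0.000e+00 -1.000e-03  1.529e+00] rows 12.5 tot d [ 0.446 -0.34  -0.091] tot w [-0.    -0.     0.765] F [0.2 0.1 0.2]
```

```bash

python3 -m jog '[{"dx":0.034,"dy":-0.026,"dz":0,"wx":0,"wy":0,"wz":0.058,"hand":1},{"dx":0.034,"dy":-0.026,"dz":0,"wx":0,"wy":0,"wz":0.058,"hand":1},{"dx":0.034,"dy":-0.026,"dz":0,"wx":0,"wy":0,"wz":0.058,"hand":1},{"dx":0.034,"dy":-0.026,"dz":0,"wx":0,"wy":0,"wz":0.058,"hand":1},{"dx":0.034,"dy":-0.026,"dz":0,"wx":0,"wy":0,"wz":0.058,"hand":1}]'
python3 -m jog '[{"dx":0.034,"dy":-0.026,"dz":0,"wx":0,"wy":0,"wz":0.058,"hand":1},{"dx":0.034,"dy":-0.026,"dz":0,"wx":0,"wy":0,"wz":0.058,"hand":1},{"dx":0.034,"dy":-0.026,"dz":0,"wx":0,"wy":0,"wz":0.058,"hand":1},{"dx":0.034,"dy":-0.026,"dz":0,"wx":0,"wy":0,"wz":0.058,"hand":1},{"dx":0.034,"dy":-0.026,"dz":0,"wx":0,"wy":0,"wz":0.058,"hand":1}]'
python3 -m jog '[{"dx":0.034,"dy":-0.026,"dz":0,"wx":0,"wy":0,"wz":0.058,"hand":1},{"dx":0.034,"dy":-0.026,"dz":0,"wx":0,"wy":0,"wz":0.058,"hand":1},{"dx":0.034,"dy":-0.026,"dz":0,"wx":0,"wy":0,"wz":0.058,"hand":1},{"dx":0,"dy":0,"dz":0,"wx":0,"wy":0,"wz":0.01,"hand":1},{"dx":0,"dy":0,"dz":0,"wx":0,"wy":0,"wz":0,"hand":1}]'
python3 - <<'E'
from h import *
print(r.get_state()["q"].round(2))
plan(L(88,0,110),RY,"above back")
E
```

```text
clock: 15.78
tool_pos: [0.5089, 0.3969, 0.1703]
eef_rot: [0.344, 0.939, -0.001, -0.001]
contact_force: [0.3, -0.1, 0.1]
opening: 0.007
finger_force: 0.0
clock: 16.2
tool_pos: [0.5514, 0.3641, 0.1701]
eef_rot: [0.061, 0.998, -0.002, -0.001]
contact_force: [-0.4, 1.7, 0.4]
opening: 0.008
finger_force: 0.0
clock: 16.62
tool_pos: [0.5769, 0.3449, 0.1699]
eef_rot: [-0.118, 0.993, -0.001, -0.002]
contact_force: [-0.5, 0.0, 0.2]
opening: 0.005
finger_force: 0.0
[-0.4   0.85 -0.41  1.46  0.39  0.91  0.88]
above back t 16.62 mm [  1.1   0.5 -59.9] rad [ 0.003 -0.003  0.005] rows 1.5 tot d [ 0.004  0.002 -0.24 ] tot w [ 0.001 -0.001  0.003] F [-0.5  0.   0.2]
```

```bash

python3 -m jog '[{"dx":0.004,"dy":0.002,"dz":-0.12,"wx":0,"wy":0,"wz":0.003,"hand":1},{"dx":0,"dy":0,"dz":-0.12,"wx":0,"wy":0,"wz":0,"hand":1},{"dx":0,"dy":0,"dz":0,"wx":0,"wy":0,"wz":0,"hand":1},{"dx":0,"dy":0,"dz":-0.055,"wx":0,"wy":0,"wz":0,"hand":1},{"dx":0,"dy":0,"dz":-0.055,"wx":0,"wy":0,"wz":0,"hand":1}]'
python3 -m jog '[{"dx":0,"dy":0,"dz":-0.055,"wx":0,"wy":0,"wz":0,"hand":1},{"dx":0,"dy":0,"dz":-0.055,"wx":0,"wy":0,"wz":0,"hand":1},{"dx":0,"dy":0,"dz":0,"wx":0,"wy":0,"wz":0,"hand":1}]'
python3 -m jog '[{"dx":-0.022,"dy":-0.005,"dz":-0.01,"wx":0,"wy":0,"wz":0,"hand":1},{"dx":-0.022,"dy":-0.005,"dz":-0.01,"wx":0,"wy":0,"wz":0,"hand":1},{"dx":0,"dy":0,"dz":0,"wx":0,"wy":0,"wz":0,"hand":1},{"dx":0,"dy":0,"dz":0,"wx":0,"wy":0,"wz":0,"hand":1}]'
python3 - <<'E'
from h import *
print(bx.T@(r.get_state()["tool_pos"]-LC)*1e3)
plan(L(72,0,50),RY,"in back")
E
```

```text
clock: 17.03
tool_pos: [0.5786, 0.3483, 0.0841]
eef_rot: [-0.123, 0.992, 0.001, 0.001]
contact_force: [1.3, 1.4, 1.9]
opening: 0.004
finger_force: 0.9
clock: 17.28
tool_pos: [0.5767, 0.3459, 0.0528]
eef_rot: [-0.123, 0.992, -0.001, -0.002]
contact_force: [-0.0, 0.6, -1.0]
opening: 0.006
finger_force: 0.2
clock: 17.62
tool_pos: [0.566, 0.3439, 0.0508]
eef_rot: [-0.123, 0.992, -0.001, -0.001]
contact_force: [-0.5, 0.1, 0.8]
opening: 0.001
finger_force: 0.0
[76.05633855  1.39755873 50.77461296]
in back t 17.62 mm [-3.6 -2.3 -0.8] rad [ 0.002 -0.003 -0.005] rows 0.1 tot d [-0.014 -0.009 -0.003] tot w [ 0.001 -0.001 -0.002] F [-0.5  0.1  0.8]
```

```bash

python3 -m jog '[{"dx":-0.01,"dy":-0.003,"dz":-0.002,"wx":0,"wy":0,"wz":0,"hand":1},{"dx":-0.006,"dy":-0.002,"dz":0,"wx":0,"wy":0,"wz":0,"hand":1},{"dx":0,"dy":0,"dz":0,"wx":0,"wy":0,"wz":0,"hand":1}]' |grep -E "tool|contact"
python3 -m jog '[{"dx":-0.006,"dy":-0.001,"dz":0,"wx":0,"wy":0,"wz":0,"hand":1},{"dx":0,"dy":0,"dz":0,"wx":0,"wy":0,"wz":0,"hand":1}]'|grep -E "tool|contact"
python3 -m jog '[{"dx":-0.006,"dy":-0.001,"dz":0,"wx":0,"wy":0,"wz":0,"hand":1},{"dx":0,"dy":0,"dz":0,"wx":0,"wy":0,"wz":0,"hand":1}]'|grep -E "tool|contact"
python3 -m jog '[{"dx":-0.006,"dy":-0.001,"dz":0,"wx":0,"wy":0,"wz":0,"hand":1},{"dx":0,"dy":0,"dz":0,"wx":0,"wy":0,"wz":0,"hand":1}]'|grep -E "tool|contact"
python3 - <<'E'
from h import *
print(bx.T@(r.get_state()["tool_pos"]-LC)*1e3)
E
```

```text
tool_pos: [0.5628, 0.3429, 0.0503]
contact_force: [1.1, 0.0, 0.1]
tool_pos: [0.5612, 0.3426, 0.0501]
contact_force: [1.1, 0.6, 0.1]
tool_pos: [0.5601, 0.3422, 0.0501]
contact_force: [1.7, 1.0, -0.8]
tool_pos: [0.5601, 0.3421, 0.0504]
contact_force: [5.3, 1.2, -1.0]
[69.84634466  1.04057119 50.38110257]
```

```bash

python3 -m jog '[{"dx":-0.006,"dy":-0.001,"dz":0,"wx":0,"wy":0,"wz":0,"hand":1},{"dx":0,"dy":0,"dz":0,"wx":0,"wy":0,"wz":0,"hand":1}]'|grep -E "tool|contact"
python3 -m jog '[{"dx":0.06,"dy":0.015,"dz":0,"wx":0,"wy":0,"wz":0,"hand":1},{"dx":0.02,"dy":0.005,"dz":0.04,"wx":0,"wy":0,"wz":0,"hand":1},{"dx":0,"dy":0,"dz":0.16,"wx":0,"wy":0,"wz":0,"hand":1},{"dx":0,"dy":0,"dz":0.16,"wx":0,"wy":0,"wz":0,"hand":1},{"dx":0,"dy":0,"dz":0.1,"wx":0,"wy":0,"wz":0,"hand":1}]'
python3 - <<'E'
from h import *
plan(L(-88,0,170),RY,"above front")
E
```

```text
tool_pos: [0.56, 0.342, 0.0508]
contact_force: [8.0, 0.5, -2.6]
clock: 18.95
tool_pos: [0.5766, 0.3478, 0.1682]
eef_rot: [-0.123, 0.992, 0.0, -0.0]
contact_force: [0.7, 0.6, 0.3]
opening: 0.009
finger_force: 0.0
above front t 18.95 mm [-169.6  -44.6    1.8] rad [-0.001 -0.001 -0.004] rows 4.3 tot d [-0.678 -0.178  0.007] tot w [-0.    -0.    -0.002] F [0.7 0.6 0.3]
```

```bash

python3 -m jog '[{"dx":-0.136,"dy":-0.036,"dz":0.007,"wx":0,"wy":0,"wz":0,"hand":1},{"dx":-0.136,"dy":-0.036,"dz":0,"wx":0,"wy":0,"wz":0,"hand":1},{"dx":-0.136,"dy":-0.036,"dz":0,"wx":0,"wy":0,"wz":0,"hand":1},{"dx":-0.136,"dy":-0.036,"dz":0,"wx":0,"wy":0,"wz":0,"hand":1},{"dx":-0.136,"dy":-0.036,"dz":0,"wx":0,"wy":0,"wz":0,"hand":1}]'
python3 -m jog '[{"dx":0,"dy":0,"dz":-0.12,"wx":0,"wy":0,"wz":0,"hand":1},{"dx":0,"dy":0,"dz":-0.12,"wx":0,"wy":0,"wz":0,"hand":1},{"dx":0,"dy":0,"dz":0,"wx":0,"wy":0,"wz":0,"hand":1},{"dx":0,"dy":0,"dz":0,"wx":0,"wy":0,"wz":0,"hand":1}]'
python3 - <<'E'
from h import *
print(r.get_state()["q"].round(2))
plan(L(-88,0,110),RY,"above front")
E
```

```text
clock: 19.37
tool_pos: [0.4042, 0.3007, 0.1669]
eef_rot: [-0.123, 0.992, -0.001, -0.002]
contact_force: [-0.2, 1.2, -0.8]
opening: 0.003
finger_force: 0.0
clock: 19.7
tool_pos: [0.4055, 0.3011, 0.1062]
eef_rot: [-0.123, 0.992, -0.002, -0.002]
contact_force: [0.9, 0.2, -0.6]
opening: 0.003
finger_force: 0.0
[-0.55  0.77 -0.29  2.03  0.5   0.42  0.59]
above front t 19.7 mm [1.6 2.  3.8] rad [ 0.004 -0.005 -0.005] rows 0.1 tot d [0.006 0.008 0.015] tot w [ 0.002 -0.002 -0.002] F [ 0.9  0.2 -0.6]
```

```bash

python3 -m jog '[{"dx":0.004,"dy":0.006,"dz":-0.05,"wx":0.001,"wy":-0.001,"wz":-0.002,"hand":1},{"dx":0,"dy":0,"dz":-0.055,"wx":0,"wy":0,"wz":0,"hand":1},{"dx":0,"dy":0,"dz":-0.055,"wx":0,"wy":0,"wz":0,"hand":1},{"dx":0,"dy":0,"dz":-0.045,"wx":0,"wy":0,"wz":0,"hand":1},{"dx":0,"dy":0,"dz":0,"wx":0,"wy":0,"wz":0,"hand":1}]'
python3 -m jog '[{"dx":0.02,"dy":0.005,"dz":-0.01,"wx":0,"wy":0,"wz":0,"hand":1},{"dx":0.02,"dy":0.005,"dz":-0.005,"wx":0,"wy":0,"wz":0,"hand":1},{"dx":0,"dy":0,"dz":0,"wx":0,"wy":0,"wz":0,"hand":1},{"dx":0,"dy":0,"dz":0,"wx":0,"wy":0,"wz":0,"hand":1}]'
python3 - <<'E'
from h import *
print(bx.T@(r.get_state()["tool_pos"]-LC)*1e3)
E
```

```text
clock: 20.12
tool_pos: [0.4078, 0.3035, 0.0555]
eef_rot: [-0.121, 0.993, 0.0, -0.0]
contact_force: [-0.6, 0.2, 0.2]
opening: 0.005
finger_force: 0.0
clock: 20.45
tool_pos: [0.4191, 0.3063, 0.0525]
eef_rot: [-0.12, 0.993, 0.001, 0.001]
contact_force: [0.2, -0.6, 1.1]
opening: 0.004
finger_force: 0.0
[-75.58165691   0.18782935  52.47427107]
```

```bash

python3 -m jog '[{"dx":0.006,"dy":0.001,"dz":-0.006,"wx":0,"wy":0,"wz":0,"hand":1},{"dx":0,"dy":0,"dz":0,"wx":0,"wy":0,"wz":0,"hand":1}]' |grep -E "tool|contact"
python3 -m jog '[{"dx":0.006,"dy":0.001,"dz":0,"wx":0,"wy":0,"wz":0,"hand":1},{"dx":0,"dy":0,"dz":0,"wx":0,"wy":0,"wz":0,"hand":1}]'|grep -E "tool|contact"
python3 -m jog '[{"dx":0.006,"dy":0.001,"dz":0,"wx":0,"wy":0,"wz":0,"hand":1},{"dx":0,"dy":0,"dz":0,"wx":0,"wy":0,"wz":0,"hand":1}]'|grep -E "tool|contact"
python3 -m jog '[{"dx":0.006,"dy":0.001,"dz":0,"wx":0,"wy":0,"wz":0,"hand":1},{"dx":0,"dy":0,"dz":0,"wx":0,"wy":0,"wz":0,"hand":1}]'|grep -E "tool|contact"
python3 - <<'E'
from h import *
print(bx.T@(r.get_state()["tool_pos"]-LC)*1e3)
E
```

```text
tool_pos: [0.4197, 0.3062, 0.0505]
contact_force: [0.6, 0.1, 0.2]
tool_pos: [0.4204, 0.3063, 0.0503]
contact_force: [-2.3, -0.5, 1.2]
tool_pos: [0.4209, 0.3063, 0.0502]
contact_force: [-5.0, -1.3, 3.2]
tool_pos: [0.421, 0.3063, 0.0501]
contact_force: [-8.0, -0.9, 5.7]
[-73.76769343  -0.32852656  50.14620996]
```

Stop distances are 69.9 and 73.8 mm in x (mean 71.8) and 92.6 and 91 mm in y (mean 91.8). Both match the closed geometry. Now retreat and check.

```bash

python3 -m jog '[{"dx":-0.06,"dy":-0.015,"dz":0,"wx":0,"wy":0,"wz":0,"hand":1},{"dx":-0.02,"dy":-0.005,"dz":0.04,"wx":0,"wy":0,"wz":0,"hand":1},{"dx":0,"dy":0,"dz":0.16,"wx":0,"wy":0,"wz":0,"hand":1},{"dx":0,"dy":0,"dz":0.16,"wx":0,"wy":0,"wz":0,"hand":1},{"dx":0,"dy":-0.1,"dz":0.1,"wx":0,"wy":0,"wz":0,"hand":1}]'
python3 -m jog '[{"dx":0,"dy":-0.16,"dz":0,"wx":0,"wy":0,"wz":0,"hand":1},{"dx":0,"dy":-0.16,"dz":0,"wx":0,"wy":0,"wz":0,"hand":1},{"dx":0,"dy":-0.16,"dz":0,"wx":0,"wy":0,"wz":0,"hand":1},{"dx":0,"dy":-0.16,"dz":0,"wx":0,"wy":0,"wz":0,"hand":1},{"dx":0,"dy":-0.16,"dz":0,"wx":0,"wy":0,"wz":0,"hand":1}]'
python3 - <<'E'
from h import *
M={}
for n in("side","top"):
    r.snapshot(n)
    L=[l for l in r.masks_of(n,"lid") if l["region"].sum()>1800]
    if L: M[n]=L[0]["region"].astype(np.float32);print(n,L[0]["p"],M[n].sum())
v,f=fitlid([.4925,.3243,.0723,BY,0,0],angs=(.05,.05,.05,.05),M=M) if M else (np.array([.4925,.3243,.072,BY,0,0,0,0,0,0]),0)
print(v.round(4),f);overlay(np.r_[v[:6],0,0,0,0],"end")
E
```

```text
clock: 21.53
tool_pos: [0.4052, 0.2835, 0.1694]
eef_rot: [-0.124, 0.992, 0.005, 0.003]
contact_force: [2.1, 0.3, 1.2]
opening: 0.006
finger_force: 0.0
clock: 21.95
tool_pos: [0.4045, 0.075, 0.1662]
eef_rot: [-0.121, 0.993, 0.0, 0.001]
contact_force: [0.9, 0.1, -0.5]
opening: 0.002
finger_force: 0.0
side 0.89 6032.0
top 0.75 3421.0
[ 4.928e-01  3.236e-01  7.590e-02  2.393e-01 -1.000e-04 -1.140e-02
  9.010e-02  1.219e-01  1.010e-01  6.710e-02] 0.08685517311096191
```

View pics/end.png

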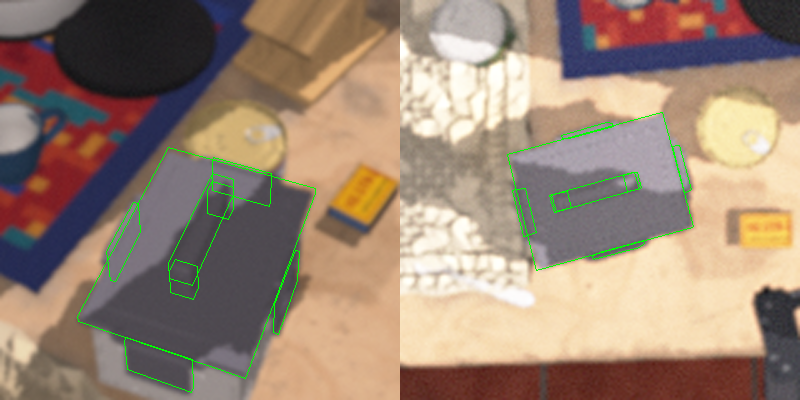

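The picture shows the lid level on the box with all four clips hanging. The side view shows the left clip at (158,362) and the front clip at (287,290). The bystanders are in place. The fitted lid height came out 3–4 mm higher than before, so I'll check it by touching the handle top, which should be at 113 mm.

```bash

python3 -m jog '[{"dx":0.07,"dy":0.16,"dz":0,"wx":0,"wy":0,"wz":0,"hand":1},{"dx":0.07,"dy":0.16,"dz":0,"wx":0,"wy":0,"wz":0,"hand":1},{"dx":0.07,"dy":0.16,"dz":0,"wx":0,"wy":0,"wz":0,"hand":1},{"dx":0.07,"dy":0.16,"dz":0,"wx":0,"wy":0,"wz":0,"hand":1},{"dx":0,"dy":0,"dz":0,"wx":0,"wy":0,"wz":0,"hand":1}]'
python3 - <<'E'
from h import *
plan(L(-2,1,122),RY)
E
```

```text
clock: 22.67
tool_pos: [0.473, 0.2431, 0.1666]
eef_rot: [-0.126, 0.992, 0.007, 0.004]
contact_force: [1.8, 1.2, 0.0]
opening: 0.006
finger_force: 0.0
 t 22.67 mm [ 17.3  81.7 -44.6] rad [-0.014  0.007 -0.011] rows 2.3 tot d [ 0.069  0.327 -0.178] tot w [-0.007  0.003 -0.006] F [1.8 1.2 0. ]
```

```bash

python3 -m jog '[{"dx":0.023,"dy":0.11,"dz":0,"wx":0,"wy":0,"wz":0,"hand":1},{"dx":0.023,"dy":0.11,"dz":0,"wx":0,"wy":0,"wz":0,"hand":1},{"dx":0.023,"dy":0.107,"dz":-0.06,"wx":0,"wy":0,"wz":0,"hand":1},{"dx":0,"dy":0,"dz":-0.11,"wx":0,"wy":0,"wz":0,"hand":1},{"dx":0,"dy":0,"dz":0,"wx":0,"wy":0,"wz":0,"hand":1}]'
python3 -m jog '[{"dx":0,"dy":0,"dz":-0.012,"wx":0,"wy":0,"wz":0,"hand":1},{"dx":0,"dy":0,"dz":0,"wx":0,"wy":0,"wz":0,"hand":1},{"dx":0,"dy":0,"dz":0,"wx":0,"wy":0,"wz":0,"hand":1}]' |grep -E "tool|contact"
python3 -m jog '[{"dx":0,"dy":0,"dz":-0.01,"wx":0,"wy":0,"wz":0,"hand":1},{"dx":0,"dy":0,"dz":0,"wx":0,"wy":0,"wz":0,"hand":1}]' |grep -E "tool|contact"
python3 -m jog '[{"dx":0,"dy":0,"dz":-0.01,"wx":0,"wy":0,"wz":0,"hand":1},{"dx":0,"dy":0,"dz":0,"wx":0,"wy":0,"wz":0,"hand":1}]' |grep -E "tool|contact"
```

```text
clock: 23.08
tool_pos: [0.4846, 0.3138, 0.1193]
eef_rot: [-0.124, 0.992, -0.0, -0.002]
contact_force: [-0.5, -1.7, -0.2]
opening: 0.004
finger_force: 0.0
tool_pos: [0.4881, 0.311, 0.1207]
contact_force: [-0.2, 0.4, -0.7]
tool_pos: [0.4883, 0.3109, 0.1179]
contact_force: [0.7, 0.7, 0.4]
tool_pos: [0.4879, 0.311, 0.1148]
contact_force: [0.3, 0.5, -0.5]
```

```bash

python3 -m jog '[{"dx":0.015,"dy":0.045,"dz":-0.004,"wx":0,"wy":0,"wz":0,"hand":1},{"dx":0,"dy":0,"dz":0,"wx":0,"wy":0,"wz":0,"hand":1},{"dx":0,"dy":0,"dz":0,"wx":0,"wy":0,"wz":0,"hand":1}]' |grep -E "tool|contact"
python3 -m jog '[{"dx":0,"dy":0,"dz":-0.006,"wx":0,"wy":0,"wz":0,"hand":1},{"dx":0,"dy":0,"dz":0,"wx":0,"wy":0,"wz":0,"hand":1}]' |grep -E "tool|contact"
python3 -m jog '[{"dx":0,"dy":0,"dz":-0.004,"wx":0,"wy":0,"wz":0,"hand":1},{"dx":0,"dy":0,"dz":0,"wx":0,"wy":0,"wz":0,"hand":1}]' |grep -E "tool|contact"
python3 -m jog '[{"dx":0,"dy":0,"dz":-0.004,"wx":0,"wy":0,"wz":0,"hand":1},{"dx":0,"dy":0,"dz":0,"wx":0,"wy":0,"wz":0,"hand":1}]' |grep -E "tool|contact"
```

```text
tool_pos: [0.4915, 0.323, 0.1138]
contact_force: [-0.9, -1.1, -0.2]
tool_pos: [0.4915, 0.3226, 0.1135]
contact_force: [-2.1, -0.9, 9.0]
tool_pos: [0.4916, 0.3226, 0.1135]
contact_force: [-2.9, -1.6, 16.2]
tool_pos: [0.4916, 0.3227, 0.1134]
contact_force: [-5.0, -2.8, 23.7]
```

The handle top is firm at 113.4 mm, so the lid is fully home. I'll retreat and hand in.

```bash

python3 -m jog '[{"dx":0,"dy":0,"dz":0.06,"wx":0,"wy":0,"wz":0,"hand":1},{"dx":0,"dy":0,"dz":0.15,"wx":0,"wy":0,"wz":0,"hand":1},{"dx":0,"dy":0,"dz":0.15,"wx":0,"wy":0,"wz":0,"hand":1},{"dx":0,"dy":0,"dz":0,"wx":0,"wy":0,"wz":0,"hand":1},{"dx":0,"dy":0,"dz":0,"wx":0,"wy":0,"wz":0,"hand":1}]'
python3 -c "
from plant import r
print(r.finish_job())"
```

```text
clock: 24.83
tool_pos: [0.4926, 0.3228, 0.2023]
eef_rot: [-0.121, 0.993, 0.001, 0.002]
contact_force: [-0.6, 0.0, -0.4]
opening: 0.004
finger_force: 0.0
the job is handed in; nothing more can be done
None
```

The lid is seated level and fully home on the box, all four clips are closed flat along its walls, the last pictures showed no bystander disturbed, and I handed the job in at about 25 s; no verdict was returned.

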